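Clamp the specimens in the stage chucks and run the stage to its stop

ROBOT

A 7-joint arm with a two-finger parallel gripper is mounted at the origin on the work surface. World frame = base frame: x ahead of the robot, y to its left, z up, the work surface at z = 0. Lengths are in mm, angles in rad, forces in N, time in s.
With the tool pointing down it reaches from about 350 to 775 mm from the base axis. Payload 3.1 kg.
Tool frame: the origin (TCP) lies at the very end of the fingers, on their centre line; the grasp point (between the pads) lies robot.pinch_z behind it (robot.pinch_z is the distance from the TCP to the grasp point, in mm); z points along the fingers, y is the direction in which the jaws open and shut (so a half turn about z gives the same grasp; the last joint's range is limited). The gripper opens to 85 mm and grips with 20 to 120 N. Pads are 22 mm wide; open, the fingers measure 114 mm over their backs; the gripper's body (76 mm by 85 mm) begins 54 mm behind the grasp point. The pads swing forward as they close: fully open they stand 13 mm farther back than shut.
Start: joints at [-1.328, 0.311, 0.014, 1.512, -0.004, 1.319, -0.027], TCP at [154.503, 527.869, 231.304] pointing down, gripper open.
Joint ranges: [-2.7, 2.7], [-0.3, 1.91], [-1.27, 1.3], [0.12, 2.57], [-1.44, 4.58], [0.2, 2.03], [-3.05, 3.05]. Speed limits (rad/s): [2.79, 2.79, 3.14, 3.14, 3.14, 3.14, 3.14].

INTERFACE

Orientations are given as a unit quaternion [x, y, z, w].
In Python, from workcell import robot gives the robot as it stands.
- The arm moves only by the tool send_rows, never from a script. Its argument "moves" is a list of rows, each a list of 7 numbers: the shift along the world's x, y, z in cm, then the turn, a rotation vector about the world's x, y, z in rad, then the finger opening in cm, from 0 to 8.54. In form: [[dx, dy, dz, wx, wy, wz, fingers], ...]. A call has 1 to 10 rows; each row shifts and turns the pose as measured when the row begins; what a row does not reach is not made up. A row lasts 1/8 s, in which the tool goes at most 62.5 mm and 10.7 degrees, less where a joint would pass 70% of its speed; a pose out of reach is approached as far as the arm can. A call with a gripper value outside its range is refused whole. The fingers move at their own pace and stop on an object; "squeeze" is the grip in N (left out, the last holds). Time passes only in rows, so rows that do not move let the fingers close. It gives the time, the measured TCP pose, the force and the opening at its end, in the units of the state.
- robot.observe(): the state, without advancing time (a new reading comes with each control period).
- robot.read_camera(name): name is "scene" or "top"; returns a dict with "frame" (384x512x3 uint8, red, green, blue), "mtx" (3x3 intrinsics, pixels), "R" (3x3) and "t" (3): a world point X has camera coordinates R X + t. Camera axes: x right, y down, z forward; pixel columns grow to the right and rows downward; lengths in mm; the calibration is good to about 2 mm. A picture is of the moment at which its call begins. There is no depth.
- robot.close_job(): hands the job in, once; it reports no verdict.
Trained networks look in a picture, given as the dict that the camera call returned (one of the last four; its "shot" number tells which), for a name from the list of things; names that differ only in an ending like _2 or _b are one class to them, and where a whole thing is asked for, a point or a joint stands for the part that bears it (a point fixed in the world has none). Each returns a list of dicts, best first, with "score" (0 to 1); they miss things now and then, are a little off and sometimes report something else, mostly with a low value. They report only what shows in the picture. A call takes as long as a camera call.
- robot.cut_out(picture, name): "region" (384x512 bool, what is visible of it).
- robot.place_of(picture, name): "location" ([x, y, z] in mm, in world coordinates, good to about 4 mm: a listed point, or the origin of a listed thing).
The state is a dict: "time": time; "joints": joint angles; "joint_vel": joint speeds; "effort": joint torques, N m; "eef_pos": TCP position; "orientation": TCP orientation; "ft_force": force on the tool from outside, world axes, zero at the start; "ft_torque": the same for the moment, N m; "grip_width": finger opening in mm.
Only numpy, scipy, OpenCV 4.12 (cv2) and the standard library are available. Lean on these libraries where they do the work, as an engineer would, in place of code of your own. Each camera call takes 0.05 s, during which the arm holds its last target.

TASK

Clear the white dish off the inspection slide and lay it flat in the orange tray, and stand every coloured specimen in the chuck of its own colour and swing that chuck's sleeve handle clockwise until its jaws hold the foot tight. Then wind the handwheel clockwise until the deck touches its stop. Leave the other things on the bench where they are; a chuck without a specimen does not matter.

Things in the scene. Friction and masses are not known exactly. Their poses are not given: they have to be found in the camera images.
- specimen_blue: blue specimen, standing upright (may be absent): a steel foot 40 mm across and 20 mm tall, and on it a blue resin stem 28 mm across from 20 to 60 mm height. Origin at the centre of the underside, z up along its axis. About 220 g; pick it by the stem
- seat_blue (a point): centre of the upper face of the chuck with the blue sleeve, where a specimen's foot stands (face 70 mm wide, 91 mm above the table). Axes as the machine's. Three jaws, 16 mm tall, at 0, 120 and 240 degrees from x, inner faces 24 mm from the axis at sleeve angle 0, moving in 4 mm per rad. The chucks ride on the deck 120 mm apart: blue, yellow, green towards the stop
- handle_blue (a point): point on the upright blue handle pin of the blue chuck sleeve; pin 14 mm wide, free from 46 mm below the point (a steel bar there carries it) to 20 mm above, 65 mm from the chuck's axis on the robot's side. Push or grip it and swing it round the chuck's axis to turn the sleeve (82 mm wide). It does not spin on the sleeve: turn the gripper along with it, or push
- sleeve_blue (a joint): sleeve angle, 0 to 1.35 rad, grows (tighter) clockwise from above: the handle swings from machine -y to +y, and points along machine -x at 0.6. The jaws meet a 40 mm foot at about 1.0 rad; from there it gets stiff: push on to about 1.18 (10 N at the handle); let go, it springs back to about 1.08 and stays tight. Before the jaws meet, about 5 N turn it and it stays where left
- specimen_yellow: yellow specimen, standing upright (may be absent): a steel foot 40 mm across and 20 mm tall, and on it a yellow resin stem 28 mm across from 20 to 60 mm height. Origin at the centre of the underside, z up along its axis. About 220 g; pick it by the stem
- seat_yellow (a point): centre of the upper face of the chuck with the yellow sleeve, where a specimen's foot stands (face 70 mm wide, 91 mm above the table). Axes as the machine's. Three jaws, 16 mm tall, at 0, 120 and 240 degrees from x, inner faces 24 mm from the axis at sleeve angle 0, moving in 4 mm per rad. The chucks ride on the deck 120 mm apart: blue, yellow, green towards the stop
- handle_yellow (a point): point on the upright yellow handle pin of the yellow chuck sleeve; pin 14 mm wide, free from 46 mm below the point (a steel bar there carries it) to 20 mm above, 65 mm from the chuck's axis on the robot's side. Push or grip it and swing it round the chuck's axis to turn the sleeve (82 mm wide). It does not spin on the sleeve: turn the gripper along with it, or push
- sleeve_yellow (a joint): sleeve angle, 0 to 1.35 rad, grows (tighter) clockwise from above: the handle swings from machine -y to +y, and points along machine -x at 0.6. The jaws meet a 40 mm foot at about 1.0 rad; from there it gets stiff: push on to about 1.18 (10 N at the handle); let go, it springs back to about 1.08 and stays tight. Before the jaws meet, about 5 N turn it and it stays where left
- specimen_green: green specimen, standing upright (may be absent): a steel foot 40 mm across and 20 mm tall, and on it a green resin stem 28 mm across from 20 to 60 mm height. Origin at the centre of the underside, z up along its axis. About 220 g; pick it by the stem
- seat_green (a point): centre of the upper face of the chuck with the green sleeve, where a specimen's foot stands (face 70 mm wide, 91 mm above the table). Axes as the machine's. Three jaws, 16 mm tall, at 0, 120 and 240 degrees from x, inner faces 24 mm from the axis at sleeve angle 0, moving in 4 mm per rad. The chucks ride on the deck 120 mm apart: blue, yellow, green towards the stop
- handle_green (a point): point on the upright green handle pin of the green chuck sleeve; pin 14 mm wide, free from 46 mm below the point (a steel bar there carries it) to 20 mm above, 65 mm from the chuck's axis on the robot's side. Push or grip it and swing it round the chuck's axis to turn the sleeve (82 mm wide). It does not spin on the sleeve: turn the gripper along with it, or push
- sleeve_green (a joint): sleeve angle, 0 to 1.35 rad, grows (tighter) clockwise from above: the handle swings from machine -y to +y, and points along machine -x at 0.6. The jaws meet a 40 mm foot at about 1.0 rad; from there it gets stiff: push on to about 1.18 (10 N at the handle); let go, it springs back to about 1.08 and stays tight. Before the jaws meet, about 5 N turn it and it stays where left
- machine: inspection slide, bolted down: white bed 35 mm tall, x -65 to 65, y -250 to 280 mm; origin in its underside; x away from the robot, y towards the stop, z up. Black deck with three chucks on it; dark stop block at its y 150 to 180, x -5 to 45 mm, 80 tall; grey gearbox and handwheel at y 235, x -35; white microscope head 220 mm tall behind, from x 105 (lens barrel, 135 up, from x 75), y -60 to 110
- deck (a joint): travel of the deck along the slide: 0 to 0.075 m; at 0.075 its end face touches the stop block. Driven only by the handwheel
- wheel_axis (a point): point on the handwheel's vertical axis, at the height of the point crank_pin. It turns 2.25 turns in all; clockwise seen from above moves the deck towards the stop, 5.3 mm per rad (33 mm a turn). Light: about 2 N at the crank pin, and it stays where it is left. The wheel is an aluminium disc 116 mm across, its upper face 26 mm below this point
- crank_pin (a point): point on the red upright crank pin of the handwheel, 14 mm across, 45 mm from the wheel's axis; it is free from 26 mm below this point to 26 mm above it. It is a revolving handle: it spins freely on the wheel, so that a gripper can hold it and go round without turning
- dish: closed white specimen dish with a red top, 56 mm across, 18 mm tall, 60 g; origin at the centre of its underside. At the start it lies on the bed between the deck and the stop
- tray: orange tray on the table, 130 x 130 mm, rim 14 mm tall, walls 4 mm, floor 4 mm; fixed. Origin at the centre of its underside
- jar: bystander, leave alone: amber glass jar with a white lid, 44 mm across, 50 mm tall. Origin at the centre of its underside
- wash_bottle: bystander, leave alone: white plastic bottle, red cap, 60 mm across, 150 mm tall. Origin at the centre of its underside
- reagent: bystander, leave alone: amber bottle, black cap, 64 mm across, 130 mm tall. Origin at the centre of its underside
- slide_box: bystander, leave alone: grey box 100 x 80 x 35 mm. Origin at the centre of its underside
- driver: bystander, leave alone: screwdriver with a black handle, 160 mm long, lying down
- beaker: bystander, leave alone: glass beaker 70 mm across, 90 mm tall. Origin at the centre of its underside

How it is judged (in metres and radians):
On the way, in this order (a step that is already met when the one before it is completed fails the run):
1. the dish lies in the tray, and every specimen present stands clamped in the chuck of its colour (x of dish in the frame of tray between -0.036 and 0.036 m and y of dish in the frame of tray between -0.036 and 0.036 m and height (world z) of dish below 0.009 m and angle between each of dish, specimen_blue, specimen_yellow, specimen_green's own z axis and vertical below 0.08 rad and horizontal distance between specimen_blue and seat_blue below 0.0035 m and z of specimen_blue in the frame of seat_blue between -0.003 and 0.003 m and contact force between each of specimen_blue, specimen_yellow, specimen_green and machine above 12 N and horizontal distance between specimen_yellow and seat_yellow below 0.0035 m and z of specimen_yellow in the frame of seat_yellow between -0.003 and 0.003 m and horizontal distance between specimen_green and seat_green below 0.0035 m and z of specimen_green in the frame of seat_green between -0.003 and 0.003 m), for 0.2 s.
2. the deck is wound to its stop (value of joint deck above 0.0735 m), for 0.2 s.
At the end, for the whole second after the job is handed in: Dish flat in the tray, centre within 36 mm of its centre in x and y; each specimen present upright on the chuck of its colour (3.5 mm off axis, 3 mm in height, 0.08 rad) and gripped with over 12 N in all; deck within 1.5 mm of the stop; all at rest (all of step 1 and value of joint deck above 0.0735 m and linear speed of each of dish, specimen_blue, specimen_yellow, specimen_green below 0.02 m/s); the robot touches nothing.
It fails at once if a bystander is moved more than 30 mm (distance of any of jar, wash_bottle, reagent, slide_box, driver, beaker from where it was at the start of the episode above 0.03 m).
Of specimen_blue, specimen_yellow, specimen_green only 2 to 3 are there at a start; the rules pass over those that are not, and their reading is None.
At some moment in a run one of specimen_blue, specimen_yellow, specimen_green may be knocked a few centimetres aside while the robot is not near it.
Once in a run the grip may slacken for a moment while it holds something.
It also fails if it takes over 210 s, if anything falls off the work surface, if the arm or the gripper's body presses on something with over 40 N, if the wrist force passes 120 N, or if a joint passes its speed limit or range.

## Working session

There is one attempt and no reset: what is moved stays moved. The work goes in short steps, Python scripts to look and compute and a tool call to move; the robot and the scene stay as the last step left them, time stands still between calls to the robot, and variables do not carry over. Pictures are saved under pics/ and viewed, and the job is handed in when it is done.

Besides the shell and the picture viewer there is one more tool, called after "Request:" as name([rows], argument=value, ...), one row to a line, values as JSON. send_rows: Moves the arm, as the interface text tells. Its arguments: {"type":"object","properties":{"moves":{"type":"array","items":{"type":"array","items":{"type":"number"}}},"squeeze":{"type":"number"}},"required":["moves"]}

```bash
mkdir -p pics; ls
python3 - <<'E'
from workcell import robot
import cv2,numpy as np
s=robot.observe()
print({k:np.round(v,3).tolist() for k,v in s.items()}, robot.pinch_z)
for n in ("scene","top"):
    p=robot.read_camera(n)
    cv2.imwrite(f"pics/{n}0.png",cv2.resize(p["frame"][:,:,::-1],(800,600),interpolation=cv2.INTER_CUBIC))
    print(n,p["mtx"].tolist(),np.round(p["R"],3).tolist(),np.round(p["t"],1).tolist())
    for o in "specimen_blue specimen_yellow specimen_green seat_blue seat_yellow seat_green handle_blue handle_yellow handle_green machine wheel_axis crank_pin dish tray jar wash_bottle reagent slide_box driver beaker".split():
        r=robot.place_of(p,o)
        print(o,[(np.round(d["location"],1).tolist(),round(d["score"],2)) for d in r[:3]])
E
```

```text
pics
{'time': 0.0, 'joints': [-1.328, 0.312, 0.014, 1.513, -0.004, 1.319, -0.027], 'joint_vel': [0.0, 0.003, -0.001, 0.001, -0.0, -0.002, 0.001], 'effort': [-0.0, -37.991, 0.146, -23.058, 0.012, 0.014, -0.0], 'eef_pos': [154.327, 527.144, 230.203], 'orientation': [0.142, 0.99, -0.001, -0.0], 'ft_force': [-0.243, -0.226, -0.884], 'ft_torque': [-0.039, -0.015, -0.011], 'grip_width': 85.469} 18.700000000000003
scene [[442.69916063835444, 0.0, 265.1812647219833], [0.0, 442.69916063835444, 182.78287414297043], [0.0, 0.0, 1.0]] [[0.482, 0.876, -0.01], [0.63, -0.354, -0.691], [-0.609, 0.327, -0.723]] [-254.4, -236.2, 1692.2]
specimen_blue [([474.3, -110.0, -1.8], 0.71), ([636.7, -265.4, 91.2], 0.7)]
specimen_yellow [([474.9, -222.9, -1.4], 0.47)]
specimen_green [([470.7, -0.8, -2.3], 0.53)]
seat_blue [([637.4, -265.2, 89.6], 0.65), ([572.1, -480.3, 4.3], 0.44)]
seat_yellow [([645.8, -147.0, 89.8], 0.66)]
seat_green [([651.2, -28.2, 91.1], 0.74)]
handle_blue [([575.5, -283.5, 126.3], 0.8), ([626.1, 177.2, 132.6], 0.73)]
handle_yellow [([587.0, -180.9, 124.3], 0.63), ([589.5, 203.0, 138.9], 0
[... 1402 characters left out ...]
 0.64)]
handle_blue [([570.6, -286.2, 126.4], 0.8)]
handle_yellow [([588.1, -180.8, 124.3], 0.67)]
handle_green [([595.2, -53.5, 127.2], 0.67), ([630.3, 175.8, 130.9], 0.21)]
machine [([644.5, -60.6, 2.3], 0.92)]
wheel_axis [([629.1, 175.0, 131.7], 0.7)]
crank_pin [([589.7, 198.5, 131.5], 0.93)]
dish []
tray [([416.9, 296.5, -3.3], 0.57), ([592.1, 199.7, 130.7], 0.49)]
jar [([413.5, 113.8, -1.1], 0.44)]
wash_bottle [([662.1, -449.0, -0.6], 0.81)]
reagent [([570.7, -482.3, -0.7], 0.98)]
slide_box [([475.7, -405.1, 1.8], 0.93)]
driver [([358.5, -361.0, 0.9], 0.47), ([653.5, -26.3, 90.5], 0.37)]
beaker [([540.7, 448.4, -1.4], 0.72), ([662.0, -448.6, -0.3], 0.65), ([589.0, -179.5, 124.6], 0.16)]
```

View pics/scene0.png

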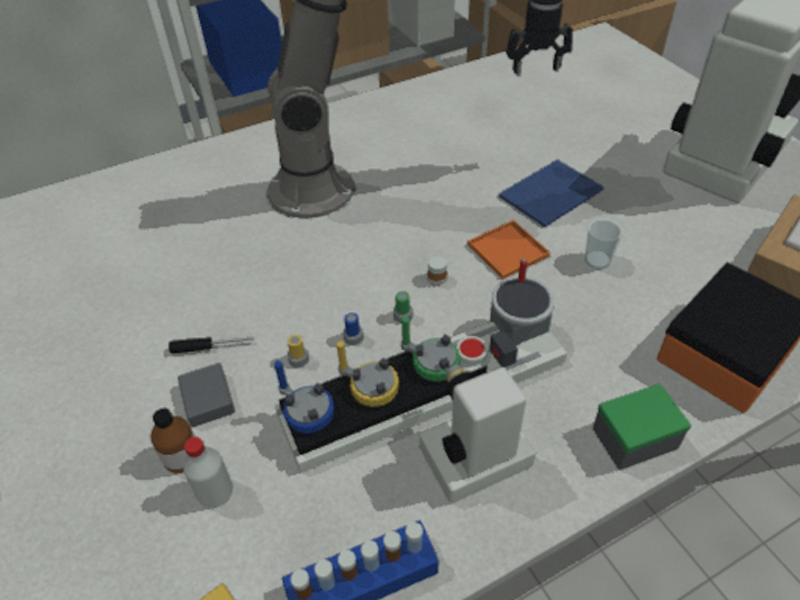

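View pics/top0.png

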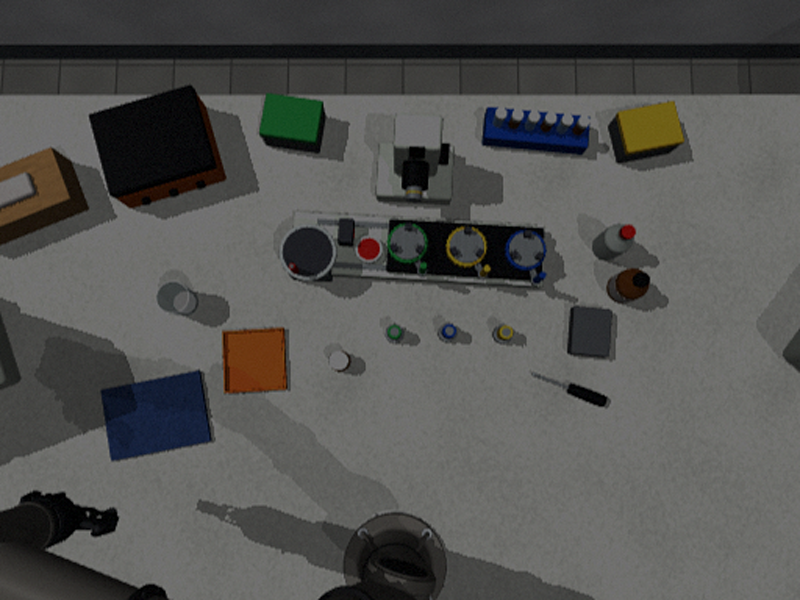

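```bash
cat > h.py <<'E'
from workcell import robot
import cv2,numpy as np,json
def save(p,name): cv2.imwrite("pics/"+name,cv2.resize(p["frame"][:,:,::-1],(800,600),interpolation=cv2.INTER_CUBIC))
def crop(p,name,c,r,w,h,k):
    f=p["frame"][max(0,r-h//2):r+h//2,max(0,c-w//2):c+w//2,::-1]
    cv2.imwrite("pics/"+name,cv2.resize(f,None,fx=k,fy=k,interpolation=cv2.INTER_CUBIC))
def proj(p,X):
    X=np.atleast_2d(X); c=X@np.array(p["R"]).T+np.array(p["t"]); q=c@np.array(p["mtx"]).T
    return q[:,:2]/q[:,2:]
def onplane(p,uv,z):
    R=np.array(p["R"]);t=np.array(p["t"]);K=np.array(p["mtx"])
    d=R.T@np.linalg.inv(K)@np.array([uv[0],uv[1],1.]); o=-R.T@t
    return o+d*(z-o[2])/d[2]
def find(p,name,near,tol=40):
    for d in robot.place_of(p,name):
        l=np.array(d["location"])
        if np.linalg.norm(l[:2]-np.array(near)[:2])<tol: return l
    return None
E
python3 - <<'E'
from h import *
near=dict(specimen_blue=(475,-111),specimen_yellow=(475,-225),specimen_green=(474,2),seat_blue=(637,-264),seat_yellow=(645,-146),seat_green=(652,-25),handle_blue=(573,-285),handle_yellow=(588,-180),handle_green=(595,-55),machine=(648,-60),wheel_axis=(628,175),crank_pin=(590,200),dish=(644,55),tray=(415,297))
acc={}
for i in range(3):
  for n in ("scene","top"):
    p=robot.read_camera(n)
    for o,c in near.items():
        l=find(p,o,c)
        if l is not None: acc.setdefault((o,n),[]).append(l)
json.dump({f"{a}|{b}":[x.tolist() for x in v] for (a,b),v in acc.items()},open("meas.json","w"))
for k,v in sorted(acc.items()): print(k,len(v),np.mean(v,0).round(1),np.std(v,0).round(1))
print(robot.observe()["time"])
E
```

```text
('crank_pin', 'scene') 3 [590.4 201.8 136.7] [0.8 1.1 1.2]
('crank_pin', 'top') 3 [589.7 198.2 132.3] [0.8 0.3 1.3]
('dish', 'scene') 3 [645.5  58.4  35.3] [1.3 1.2 1.5]
('dish', 'top') 3 [648.5  57.   32.9] [1.2 1.1 1.5]
('handle_blue', 'scene') 3 [ 577.3 -280.3  123.9] [1.5 1.8 1.1]
('handle_blue', 'top') 3 [ 573.4 -284.1  123.5] [1.4 2.  0.7]
('handle_green', 'scene') 3 [592.5 -54.1 125.7] [0.8 1.6 0.8]
('handle_green', 'top') 3 [595.5 -54.4 128. ] [1.  1.6 0.2]
('handle_yellow', 'scene') 3 [ 585.3 -178.5  124. ] [1.9 0.9 0.9]
('handle_yellow', 'top') 3 [ 587.2 -178.4  122.9] [1.3 2.5 0.8]
('machine', 'scene') 3 [ 6.51e+02 -6.00e+01 -2.00e-01] [0.8 0.7 0.6]
('machine', 'top') 3 [646.8 -62.9   1.9] [0.6 1.6 0.3]
('seat_blue', 'scene') 3 [ 637.1 -267.5   92.8] [0.7 0.9 1.3]
('seat_blue', 'top') 3 [ 635.8 -263.6   88.1] [0.9 1.2 0.3]
('seat_green', 'scene') 3 [649.7 -24.   90.9] [1.  0.5 1.8]
('seat_green', 'top') 3 [650.5 -24.2  90.4] [0.8 1.  1.5]
('seat_yellow', 'scene') 3 [ 643.9 -144.1   91.2] [1.1 0.3 1.5]
('seat_yellow', 'top') 3 [ 644.5 -144.4   92. ] [1.2 1.  0.8]
('specimen_blue', 'scene') 2 [ 477.9 -110.5   -2.6] [0.9 0.9 0.7]
('specimen_blue', 'top') 3 [ 476.4 -111.1   -1.7] [0.8 2.4 0.5]
('specimen_green', 'scene') 3 [ 4.702e+02 -2.000e-01 -2.900e+00] [1.6 1.9 1.2]
('specimen_green', 'top') 3 [473.7   6.5  -3.5] [2.2 0.4 0.2]
('specimen_yellow', 'scene') 3 [ 4.751e+02 -2.253e+02 -2.000e-01] [1.9 1.6 1.3]
('specimen_yellow', 'top') 2 [ 472.9 -226.4   -1. ] [1.7 0.6 0.2]
('tray', 'scene') 3 [415.6 297.6  -1.4] [0.3 0.4 0.6]
('tray', 'top') 3 [417.1 296.4  -2. ] [1.3 0.3 1.4]
('wheel_axis', 'scene') 2 [627.4 175.4 134.8] [0.6 2.2 0.2]
('wheel_axis', 'top') 3 [628.8 177.4 132.7] [0.6 1.2 2.4]
6.6
```

```bash
cat > fit.py <<'E'
from h import *
from scipy.optimize import least_squares
m={k:np.mean(v,0) for k,v in json.load(open("meas.json")).items()}
def model(q,d=None):
    x,y,a,g,sx=q[:5]
    c,s=np.cos(a),np.sin(a); T=lambda X,Y:np.array([x+c*X-s*Y,y+s*X+c*Y])
    P={"machine":T(0,0),"wheel_axis":T(-35,235)}
    for i,n in enumerate(("green","yellow","blue")):
        P["seat_"+n]=T(sx,g-120*i); b=0.6-q[5+i]
        P["handle_"+n]=T(sx-65*np.cos(b),g-120*i-65*np.sin(b))
    b=q[8]; P["crank_pin"]=T(-35+45*np.cos(b),235+45*np.sin(b))
    return P
def res(q):
    P=model(q); r=[]
    for k,v in m.items():
        n=k.split("|")[0]
        if n in P: r+=list(P[n]-v[:2])
    return r
s=least_squares(res,[647,-60,-.06,35,0,0,0,.2,2.5],loss="soft_l1",f_scale=2)
if __name__=="__main__":
    print(s.x.round(3)); P=model(s.x)
    for k,v in m.items():
        n=k.split("|")[0]
        if n in P: print(k,P[n].round(1),(v[:2]-P[n]).round(1))
E
python3 fit.py
python3 - <<'E'
from fit import *
P=model(s.x)
z=dict(machine=0)
for n in ("scene","top"):
    p=robot.read_camera(n); f=p["frame"][:,:,::-1].copy()
    f=cv2.resize(f,None,fx=4,fy=4,interpolation=cv2.INTER_CUBIC)
    def circ(c,r,z,col):
        t=np.linspace(0,6.283,60); X=np.c_[c[0]+r*np.cos(t),c[1]+r*np.sin(t),0*t+z]
        u=((proj(p,X)+.5)*4).astype(int); cv2.polylines(f,[u],True,col,1)
    for k in ("blue","yellow","green"):
        circ(P["seat_"+k],35,91,(255,0,255)); circ(P["handle_"+k],7,145,(0,0,255))
        a=s.x[2]
        for j in range(3):
            t=a+j*2.0944; circ(P["seat_"+k]+31*np.array([np.cos(t),np.sin(t)]),3,107,(0,255,255))
    circ(P["wheel_axis"],58,107,(0,255,255))
    u=(proj(p,[*P["seat_yellow"],91])[0]*4).astype(int)
    u2=(proj(p,[*P["wheel_axis"],91])[0]*4).astype(int)
    cv2.imwrite(f"pics/ov_{n}.png",f[u[1]-300:u[1]+300,u[0]-400:u[0]+400])
E
```

```text
[ 6.49209e+02 -6.07410e+01 -5.80000e-02  3.61190e+01 -7.30000e-01
  6.30000e-02  3.00000e-03  2.56000e-01  2.63500e+00]
seat_blue|scene [ 636.6 -264.2] [ 0.5 -3.3]
seat_yellow|scene [ 643.6 -144.4] [0.4 0.4]
seat_green|scene [650.6 -24.6] [-0.9  0.6]
handle_blue|scene [ 574.2 -282.5] [3.1 2.2]
handle_yellow|scene [ 587.8 -177.8] [-2.5 -0.7]
handle_green|scene [592.9 -54.6] [-0.4  0.5]
machine|scene [649.2 -60.7] [1.8 0.8]
crank_pin|scene [590. 200.] [0.4 1.8]
seat_blue|top [ 636.6 -264.2] [-0.8  0.6]
seat_yellow|top [ 643.6 -144.4] [0.9 0.1]
seat_green|top [650.6 -24.6] [-0.1  0.5]
handle_blue|top [ 574.2 -282.5] [-0.8 -1.5]
handle_yellow|top [ 587.8 -177.8] [-0.6 -0.6]
handle_green|top [592.9 -54.6] [2.6 0.2]
machine|top [649.2 -60.7] [-2.4 -2.1]
wheel_axis|top [628.  175.9] [0.8 1.5]
crank_pin|top [590. 200.] [-0.3 -1.8]
wheel_axis|scene [628.  175.9] [-0.6 -0.5]
```

View pics/ov_scene.png

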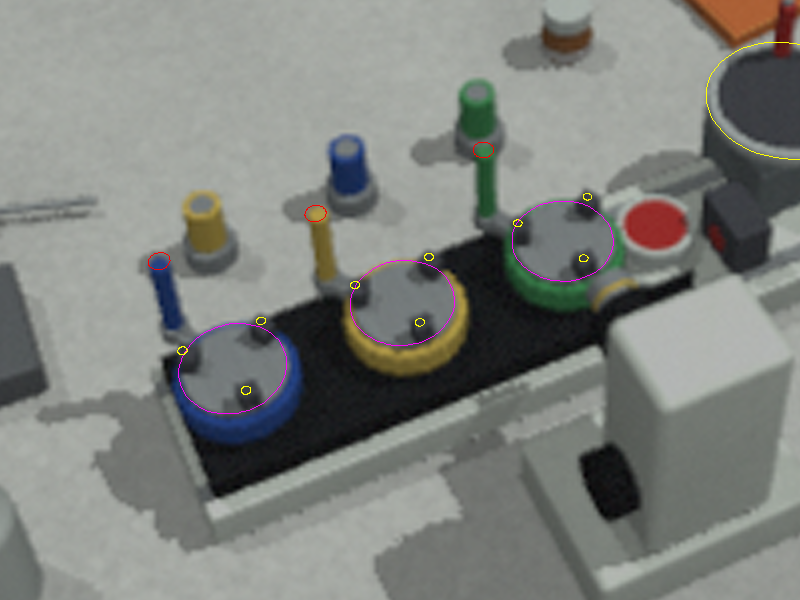

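View pics/ov_top.png

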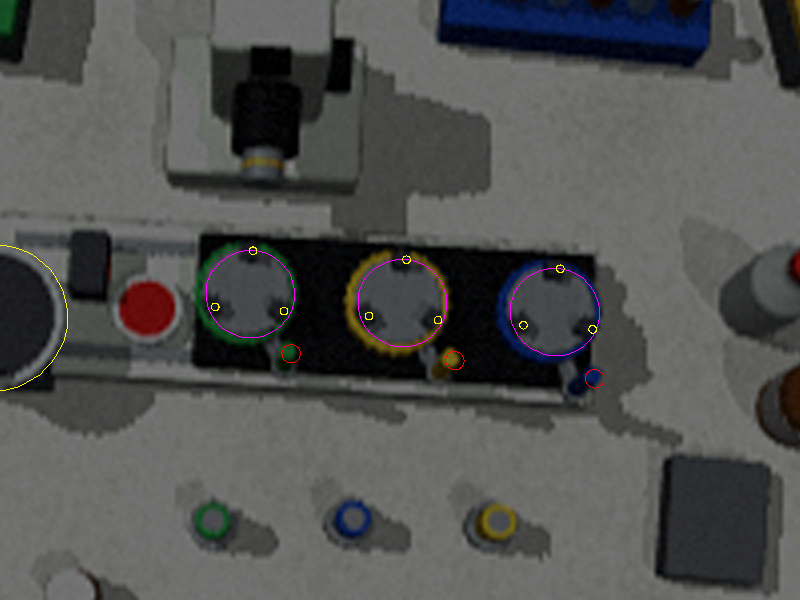

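```bash
cat > tops.py <<'E'
from h import *
# centre of gray stem top: use colour mask of stem to bound, fit via cut_out of colour; here: hue mask then fill hole
def stem(p,col,c0,z=60):
    u0=proj(p,[c0[0],c0[1],z])[0]; k=8
    r=14; a,b=int(round(u0[0])),int(round(u0[1]))
    f=p["frame"][b-r:b+r,a-r:a+r]; f=cv2.resize(f,None,fx=k,fy=k,interpolation=cv2.INTER_CUBIC)
    h=cv2.cvtColor(f,cv2.COLOR_RGB2HSV)
    lo,hi={"blue":(95,135),"yellow":(15,35),"green":(45,90)}[col]
    mk=((h[...,0]>=lo)&(h[...,0]<=hi)&(h[...,1]>110)&(h[...,2]>40)).astype(np.uint8)
    return mk,f,(a-r,b-r,k)
def hullcentre(p,col,c0,z=60):
    mk,f,(ox,oy,k)=stem(p,col,c0,z)
    n,lab,st,ce=cv2.connectedComponentsWithStats(mk)
    i=1+np.argmax(st[1:,4]); ys,xs=np.nonzero(lab==i)
    hull=cv2.convexHull(np.c_[xs,ys].astype(np.int32))
    pts=(hull[:,0,:]+.5)/k+[ox,oy]-.5
    return pts
def fitpos(p,col,c0,zb=20,zt=60,r=14):
    """match silhouette hull of the stem cylinder"""
    from scipy.optimize import least_squares
    pts=hullcentre(p,col,c0,zt)
    t=np.linspace(0,2*np.pi,72,endpoint=False)
    def dirs(h): 
        a=np.linspace(0,2*np.pi,36,endpoint=False); return np.array([h@[np.cos(q),np.sin(q)] for q in a]).max(1)
    D=dirs(pts)
    def f(q):
        X=np.vstack([np.c_[q[0]+r*np.cos(t),q[1]+r*np.sin(t),0*t+z] for z in (zb,zt)])
        return dirs(proj(p,X))-D
    s=least_squares(f,c0[:2],loss="soft_l1",f_scale=.5)
    return s.x,np.sqrt(np.mean(s.fun**2))
E
python3 - <<'E'
from tops import *
from fit import model,s
print("t")
for n in ("scene","top"):
    p=robot.read_camera(n)
    for c,c0 in dict(blue=(476,-111),yellow=(474,-225.),green=(472,3)).items():
        x,e=fitpos(p,c,c0); print(n,c,x.round(1),round(e,2))
    # dish red top
    u0=proj(p,[647,58,53])[0].astype(int); f=p["frame"].astype(int)
    mk=(f[...,0]>2*f[...,1])&(f[...,0]>60); yy,xx=np.nonzero(mk); ok=np.hypot(xx-u0[0],yy-u0[1])<14
    c=np.array([xx[ok].mean(),yy[ok].mean()]); print("dish",ok.sum(),onplane(p,c,53).round(1))
    reg=robot.cut_out(p,"tray")[0]["region"].astype(np.uint8)
    cn=max(cv2.findContours(reg,0,1)[0],key=cv2.contourArea); print("tray",np.array([onplane(p,q,12)[:2] for q in cv2.boxPoints(cv2.minAreaRect(cn))]).round(0).tolist() if n=="top" else "")
q=s.x;c_,s_=np.cos(q[2]),np.sin(q[2])
for X,Y in ((0,118),(20,165)): print(q[0]+c_*X-s_*Y,q[1]+s_*X+c_*Y)
E
```

```text
t
scene blue [ 475.7 -109.9] 0.68
scene yellow [ 473.  -224.9] 0.63
scene green [474.5   0.7] 1.62
dish 134 [645.9  56.2  53. ]
tray 
top blue [ 476.6 -108.1] 0.21
top yellow [ 473.9 -223.3] 0.22
top green [474.4   4.4] 0.26
dish 148 [646.8  58.3  53. ]
tray [[479.0, 372.0], [484.0, 233.0], [353.0, 225.0], [347.0, 363.0]]
656.0993581414855 57.057364875346416
678.8097187288942 102.80929950099775
```

Request:
send_rows([
  [4.4,-4.2,-0.5,0,0,-0.13,8],
  [4.4,-4.2,-0.5,0,0,-0.13,8],
  [4.4,-4.2,-0.5,0,0,-0.13,8],
  [4.4,-4.2,-0.5,0,0,-0.13,8],
  [4.4,-4.2,-0.5,0,0,-0.13,8],
  [4.4,-4.2,-0.5,0,0,-0.13,8],
  [4.4,-4.2,-0.5,0,0,-0.13,8],
  [4.4,-4.2,-0.5,0,0,-0.13,8],
  [4.4,-4.2,-0.5,0,0,-0.13,8],
  [4.4,-4.2,-0.5,0,0,-0.13,8],
], squeeze=40)

```text
time: 8.15
eef_pos: [599.8, 102.7, 182.6]
orientation: [0.72, 0.693, 0.007, 0.001]
ft_force: [0.4, 0.1, -0.6]
grip_width: 80.1
```

```bash
cat > want.py <<'E'
import sys
from h import *
from scipy.spatial.transform import Rotation as Ro
def want(x,y,z,yaw):
    s=robot.observe(); R=Ro.from_quat(s["orientation"]); ya=np.array([np.cos(yaw),np.sin(yaw),0])
    best=None
    for sg in (1,-1):
        Y=sg*ya; Z=np.array([0,0,-1.]); X=np.cross(Y,Z)
        v=(Ro.from_matrix(np.c_[X,Y,Z])*R.inv()).as_rotvec()
        if best is None or np.linalg.norm(v)<np.linalg.norm(best): best=v
    print("d cm",((np.array([x,y,z])-s["eef_pos"])/10).round(2),"rot",best.round(3),"pos",np.round(s["eef_pos"],1),"w",round(float(s["grip_width"]),1),"j7",round(float(s["joints"][6]),2),"F",np.round(s["ft_force"],1),"t",s["time"])
if __name__=="__main__": want(*map(float,sys.argv[1:5]))
E
python3 want.py 646.4 57.3 36 -0.058
```

```text
d cm [  4.66  -4.54 -14.66] rot [-0.007  0.012 -0.02 ] pos [599.8 102.7 182.6] w 80.1 j7 -0.03 F [ 0.4  0.1 -0.6] t 8.15
```

Request:
send_rows([
  [2.3,-2.3,-1,-0.003,0.006,-0.01,8],
  [2.3,-2.3,-1,-0.003,0.006,-0.01,8],
  [0,0,-4,0,0,0,8],
  [0,0,-4,0,0,0,8],
  [0,0,-2,0,0,0,8],
  [0,0,-1.3,0,0,0,8],
  [0,0,-0.5,0,0,0,8],
  [0,0,0,0,0,0,8],
])

```text
time: 9.15
eef_pos: [651.8, 47.1, 40.5]
orientation: [0.731, 0.682, 0.0, 0.003]
ft_force: [0.3, -1.1, 0.0]
grip_width: 79.8
```

```bash
python3 want.py 646.4 57.3 36 -0.058; python3 -c "
from h import *
p=robot.read_camera('scene'); crop(p,'d1.png',*proj(p,[640,60,60])[0].astype(int),130,100,6)"
```

```text
d cm [-0.54  1.02 -0.45] rot [0.005 0.005 0.011] pos [651.8  47.1  40.5] w 79.8 j7 0.09 F [ 0.3 -1.1  0. ] t 9.15
```

View pics/d1.png

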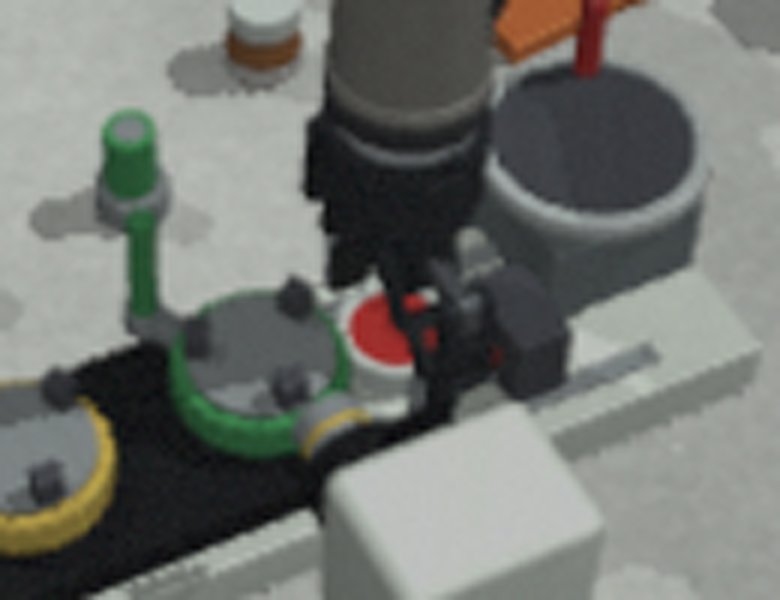

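Request:
send_rows([
  [-0.5,1.0,0,0.005,0.005,0.011,8],
  [0,0,-0.4,0,0,0,8],
  [0,0,0,0,0,0,8],
])

```text
time: 9.57
eef_pos: [648.3, 58.5, 39.1]
orientation: [0.727, 0.687, 0.002, 0.001]
ft_force: [0.8, 0.1, -0.3]
grip_width: 80.5
```

```bash
python3 want.py 646.4 57.3 36 -0.058
```

```text
d cm [-0.19 -0.12 -0.31] rot [-0.002  0.004 -0.002] pos [648.3  58.5  39.1] w 80.5 j7 0.09 F [ 0.8  0.1 -0.3] t 9.575
```

Request:
send_rows([
  [-0.2,-0.1,-0.3,0,0,0,8],
  [0,0,0,0,0,0,5],
  [0,0,0,0,0,0,5],
  [0,0,0,0,0,0,5],
  [0,0,0,0,0,0,5],
  [0,0,0,0,0,0,5],
], squeeze=40)

```text
time: 10.32
eef_pos: [646.8, 57.0, 36.7]
orientation: [0.727, 0.687, 0.003, 0.001]
ft_force: [0.4, 0.4, 0.7]
grip_width: 54.7
```

Request:
send_rows([
  [0,0,1,0,0,0,5],
  [0,0,3,0,0,0,5],
  [0,0,4,0,0,0,5],
  [0,0,4,0,0,0,5],
  [0,0,1,0,0,0,5],
  [0,0,0,0,0,0,5],
])

```text
time: 11.08
eef_pos: [644.7, 56.4, 170.5]
orientation: [0.727, 0.686, 0.001, 0.001]
ft_force: [-0.1, 0.7, -1.5]
grip_width: 54.3
```

```bash
python3 want.py 415 297 120 0.045; python3 -c "
from h import *
p=robot.read_camera('scene'); crop(p,'d2.png',*proj(p,[640,60,100])[0].astype(int),130,100,6)
t=[find(robot.read_camera(n),'tray',(415,297)) for n in ('scene','top')];print(t)"
```

```text
d cm [-22.97  24.06  -5.05] rot [-0.001  0.003  0.103] pos [644.7  56.4 170.5] w 54.3 j7 0.04 F [-0.1  0.7 -1.5] t 11.075
[array([ 4.149e+02,  2.961e+02, -2.000e-01]), array([414.3, 296.1,  -4.3])]
```

View pics/d2.png

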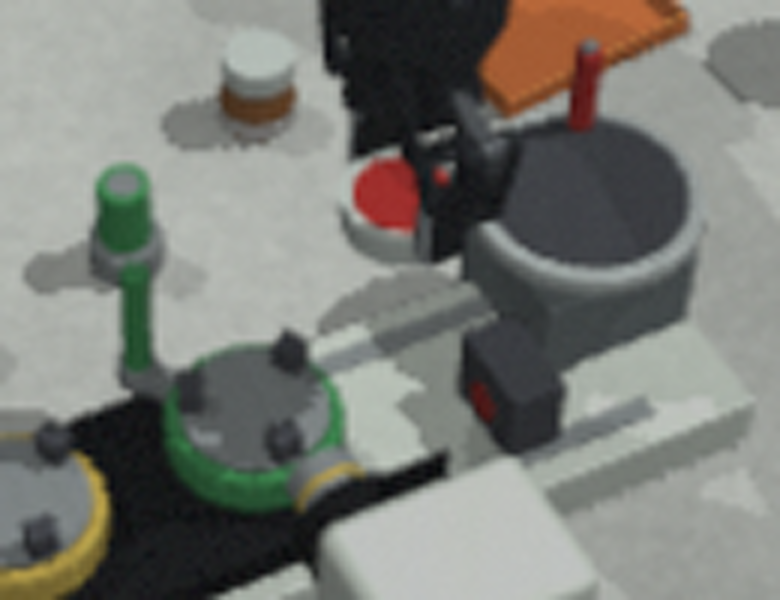

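Request:
send_rows([
  [-3.2,3.4,0,0,0,0.02,5],
  [-3.2,3.4,0,0,0,0.02,5],
  [-3.2,3.4,0,0,0,0.02,5],
  [-3.2,3.4,-1,0,0,0.02,5],
  [-3.2,3.4,-1,0,0,0.02,5],
  [-3.2,3.4,-1,0,0,0,5],
  [-2,2,-1,0,0,0,5],
  [0,0,0,0,0,0,5],
  [0,0,0,0,0,0,5],
])

```text
time: 12.45
eef_pos: [419.6, 282.4, 118.7]
orientation: [0.691, 0.723, -0.008, -0.001]
ft_force: [0.4, -0.9, -1.0]
grip_width: 54.2
```

```bash
python3 want.py 415 297 8 0.045
```

```text
d cm [ -0.46   1.46 -11.07] rot [ 0.01  -0.012  0.   ] pos [419.6 282.4 118.7] w 54.2 j7 -0.42 F [ 0.4 -0.9 -1. ] t 12.45
```

Request:
send_rows([
  [-0.4,1.4,-2,0.01,-0.012,0,5],
  [0,0,-3,0,0,0,5],
  [0,0,-3,0,0,0,5],
  [0,0,-1.5,0,0,0,5],
  [0,0,-0.7,0,0,0,5],
  [0,0,0,0,0,0,5],
  [0,0,0,0,0,0,5],
])

```text
time: 13.32
eef_pos: [426.5, 291.0, 17.9]
orientation: [0.697, 0.717, 0.005, 0.003]
ft_force: [0.8, 0.9, -1.2]
grip_width: 54.1
```

```bash
python3 want.py 415 297 7 0.045
```

```text
d cm [-1.15  0.6  -1.09] rot [-0.002  0.012  0.016] pos [426.5 291.   17.9] w 54.1 j7 -0.38 F [ 0.8  0.9 -1.2] t 13.325
```

Request:
send_rows([
  [-0.8,0.6,0,0,0.01,0.01,5],
  [-0.2,0,-0.6,0,0,0,5],
  [0,0,-0.4,0,0,0,5],
  [0,0,0,0,0,0,5],
])

```text
time: 13.82
eef_pos: [416.3, 298.9, 8.8]
orientation: [0.692, 0.722, 0.003, -0.001]
ft_force: [0.3, 0.2, -0.0]
grip_width: 54.0
```

Request:
send_rows([
  [0,0,-0.2,0,0,0,5],
  [0,0,0,0,0,0,5.6],
  [0,0,0,0,0,0,6.4],
  [0,0,0,0,0,0,6.6],
  [0,0,2,0,0,0,6.6],
  [0,0,4,0,0,0,6.6],
  [0,0,4,0,0,0,6.6],
  [0,0,3,0,0,0,6.6],
  [0,0,0,0,0,0,6.6],
])

```text
time: 14.95
eef_pos: [416.5, 298.0, 140.8]
orientation: [0.693, 0.721, 0.003, -0.0]
ft_force: [0.2, -0.4, -0.2]
grip_width: 65.8
```

```bash
cat > spec.py <<'E'
import sys
from tops import *
near=dict(blue=(476,-109),yellow=(473.5,-224.),green=(474.5,2.5))
def go(col,c0):
    for n in ("scene","top"):
        p=robot.read_camera(n); l=find(p,"specimen_"+col,c0,70)
        try:
            x,e=fitpos(p,col,l if l is not None else c0); print(n,col,x.round(1),round(e,2),"net",None if l is None else l.round(1))
        except Exception as ex: print(n,col,"net",None if l is None else l.round(1),ex)
E
python3 -c "
from spec import *
for n in ('scene','top'):
    p=robot.read_camera(n); save(p,n+'1.png')
    for o,c in dict(dish=(415,297),tray=(415,297)).items(): print(o,find(p,o,c,60))
for c in near: go(c,near[c])
from want import want
want(475.5,-109,50,1.5)
"
```

```text
dish [419.7 300.    4.5]
tray [416.3 300.1  -0.8]
dish [420.5 297.    1.9]
tray [417.3 297.7  -1.9]
scene blue [ 475.7 -109.9] 0.68 net [ 476.3 -114.1   -2.1]
top blue [ 476.5 -108.1] 0.2 net [ 476.5 -111.1   -0.7]
scene yellow [ 473. -225.] 0.63 net [ 472.9 -223.3    0.8]
top yellow [ 473.9 -223.3] 0.22 net [ 471.9 -227.4    2.6]
scene green [474.7   0.8] 1.58 net [472.7   2.1  -4.4]
top green [474.3   4.4] 0.23 net [473.5   5.9  -0.5]
d cm [  6.09 -40.59  -8.81] rot [ 0.00e+00 -1.00e-03  1.46e+00] pos [414.6 296.9 138.1] w 65.9 j7 -0.47 F [-0.  -0.6 -0.2] t 15.85
```

View pics/scene1.png

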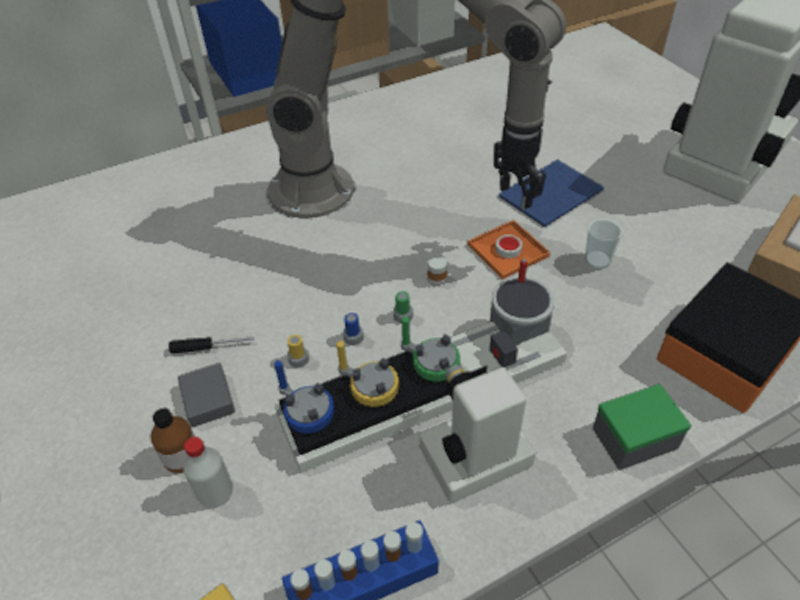

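Request:
send_rows([
  [1,-4.5,0,0,0,-0.015,7.5],
  [1,-4.5,0,0,0,-0.015,7.5],
  [1,-4.5,0,0,0,-0.015,7.5],
  [1,-4.5,0,0,0,-0.015,7.5],
  [1,-4.5,0,0,0,-0.015,7.5],
  [1,-4.5,-1,0,0,-0.015,7.5],
  [0,-1.5,-1,0,0,-0.01,7.5],
  [0,0,0,0,0,0,7.5],
  [0,0,0,0,0,0,7.5],
])

```text
time: 16.98
eef_pos: [475.9, 7.6, 119.2]
orientation: [0.727, 0.687, 0.003, -0.0]
ft_force: [-0.2, 1.1, -0.1]
grip_width: 75.2
```

```bash
python3 want.py 474.5 2.6 24 -0.058
```

```text
d cm [-0.14 -0.5  -9.52] rot [-0.005  0.005 -0.002] pos [475.9   7.6 119.2] w 75.2 j7 0.09 F [-0.2  1.1 -0.1] t 16.975
```

Request:
send_rows([
  [-0.2,-0.5,-1,0,0,0,7.5],
  [-0.1,0,-2.5,0,0,0,7.5],
  [-0.1,0,-2.5,0,0,0,7.5],
  [0,0,-1.5,0,0,0,7.5],
  [0,0,-0.5,0,0,0,7.5],
  [0,0,0,0,0,0,7.5],
])

```text
time: 17.73
eef_pos: [472.0, 9.3, 36.3]
orientation: [0.722, 0.692, 0.005, -0.001]
ft_force: [-0.3, 0.3, 0.5]
grip_width: 74.8
```

```bash
python3 want.py 474.5 2.6 24 -0.058
```

```text
d cm [ 0.25 -0.67 -1.23] rot [-0.008  0.006 -0.015] pos [472.    9.3  36.3] w 74.8 j7 0.2 F [-0.3  0.3  0.5] t 17.725
```

Request:
send_rows([
  [0.2,-0.65,0,-0.008,0.006,-0.015,7.5],
  [0,0,-0.9,0,0,0,7.5],
  [0,0,-0.2,0,0,0,7.5],
  [0,0,0,0,0,0,7.5],
])

```text
time: 18.23
eef_pos: [476.1, 2.1, 26.3]
orientation: [0.728, 0.686, 0.001, 0.001]
ft_force: [0.3, -0.5, -0.2]
grip_width: 74.9
```

```bash
python3 want.py 474.5 2.6 24 -0.058
```

```text
d cm [-0.16  0.05 -0.23] rot [0.    0.004 0.001] pos [476.1   2.1  26.3] w 74.9 j7 0.2 F [ 0.3 -0.5 -0.2] t 18.225
```

Request:
send_rows([
  [-0.1,0,0,0,0,0,5],
  [0,0,0,0,0,0,3.5],
  [0,0,0,0,0,0,2.6],
  [0,0,0,0,0,0,2.6],
  [0,0,0,0,0,0,2.6],
  [0,0,0,0,0,0,2.6],
], squeeze=20)

```text
time: 18.98
eef_pos: [474.6, 2.3, 26.5]
orientation: [0.728, 0.686, 0.001, 0.001]
ft_force: [-0.1, -0.2, 0.3]
grip_width: 27.5
```

Request:
send_rows([
  [0,0,0,0,0,0,5],
  [0,0,0,0,0,0,5],
  [0,0,0,0,0,0.17,5],
  [0,0,0,0,0,0.17,5],
  [0,0,0,0,0,0.17,5],
  [0,0,0,0,0,0.17,5],
  [0,0,0,0,0,0.17,5],
  [0,0,0,0,0,0.17,5],
  [0,0,0,0,0,0.17,5],
  [0,0,0,0,0,0.17,5],
])

```text
time: 20.23
eef_pos: [476.3, 1.9, 26.8]
orientation: [0.112, 0.994, 0.003, 0.001]
ft_force: [1.2, -0.7, 0.4]
grip_width: 50.2
```

```bash
python3 want.py 475 2.6 25 1.513
```

```text
d cm [-0.13  0.07 -0.18] rot [-0.005  0.003  0.167] pos [476.3   1.9  26.8] w 50.2 j7 1.43 F [ 1.2 -0.7  0.4] t 20.225
```

Request:
send_rows([
  [-0.15,0,0,0,0,0.167,5],
  [0,0,0,0,0,0,5],
  [0,0,0,0,0,0,5],
])

```text
time: 20.6
eef_pos: [475.2, 1.5, 26.9]
orientation: [0.029, 1.0, 0.003, 0.002]
ft_force: [0.7, -1.0, -0.2]
grip_width: 50.0
```

```bash
python3 want.py 474.6 2.6 25 1.513
```

```text
d cm [-0.06  0.11 -0.19] rot [-0.006  0.003 -0.001] pos [475.2   1.5  26.9] w 50.0 j7 1.58 F [ 0.7 -1.  -0.2] t 20.6
```

Good. Grip firmly and lift.

Request:
send_rows([
  [-0.05,0.1,-0.1,-0.006,0.003,0,5],
  [0,0,0,0,0,0,3.5],
  [0,0,0,0,0,0,2.4],
  [0,0,0,0,0,0,2.4],
  [0,0,0,0,0,0,2.4],
  [0,0,0,0,0,0,2.4],
], squeeze=60)

```text
time: 21.35
eef_pos: [474.9, 2.5, 26.0]
orientation: [0.03, 1.0, -0.001, 0.0]
ft_force: [-1.0, 0.0, 0.2]
grip_width: 26.7
```

```bash
python3 want.py 474.6 2.6 25 1.513
```

```text
d cm [-0.03  0.01 -0.1 ] rot [0.001 0.    0.002] pos [474.9   2.5  26. ] w 26.7 j7 1.57 F [-1.   0.   0.2] t 21.35
```

Request:
send_rows([
  [0,0,1,0,0,0,2.4],
  [0,0,3,0,0,0,2.4],
  [0,0,4,0,0,0,2.4],
  [0,0,4,0,0,0,2.4],
  [0,0,2,0,0,0,2.4],
  [0,0,0,0,0,0,2.4],
  [0,0,0,0,0,0,2.4],
])

```text
time: 22.22
eef_pos: [470.2, 2.7, 169.1]
orientation: [0.03, 1.0, -0.001, -0.003]
ft_force: [-0.2, -0.6, -2.6]
grip_width: 26.6
```

```bash
python3 want.py 650.6 -24.6 118 1.513;python3 -c "
from h import *
p=robot.read_camera('scene'); crop(p,'g2.png',*proj(p,[500,0,130])[0].astype(int),130,100,6)"
```

```text
d cm [18.04 -2.73 -5.11] rot [ 0.001 -0.007  0.003] pos [470.2   2.7 169.1] w 26.6 j7 1.52 F [-0.2 -0.6 -2.6] t 22.225
```

View pics/g2.png

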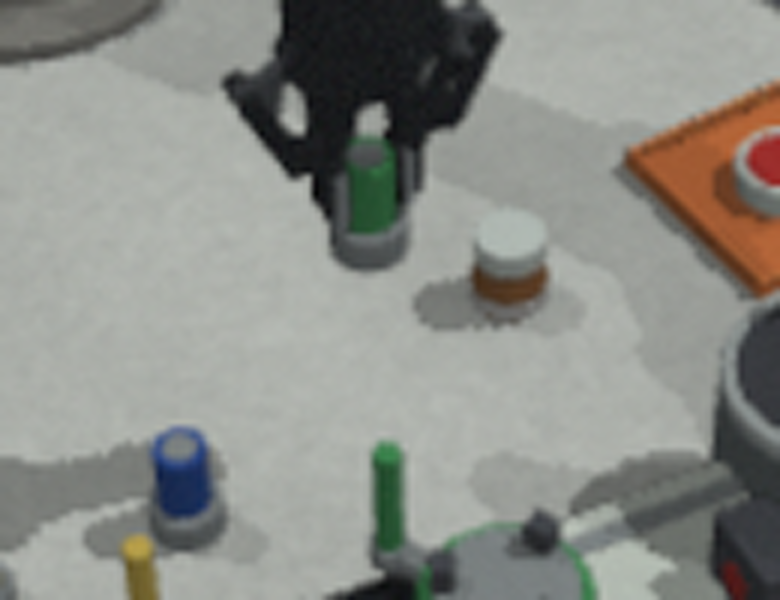

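Request:
send_rows([
  [2.5,-0.1,0.5,0,-0.007,0,2.4],
  [4,-0.5,0.3,0,0,0,2.4],
  [4,-0.6,0,0,0,0,2.4],
  [4,-0.6,0,0,0,0,2.4],
  [2.5,-0.6,0,0,0,0,2.4],
  [0.5,-0.2,0,0,0,0,2.4],
  [0,0,0,0,0,0,2.4],
  [0,0,0,0,0,0,2.4],
])

```text
time: 23.28
eef_pos: [640.8, -22.7, 163.3]
orientation: [0.029, 0.999, -0.001, -0.013]
ft_force: [-0.3, -0.3, -2.7]
grip_width: 26.5
```

```bash
python3 want.py 650.9 -24.6 118 1.513
```

```text
d cm [ 1.01 -0.19 -4.53] rot [ 0.001 -0.027  0.001] pos [640.8 -22.7 163.3] w 26.5 j7 1.61 F [-0.3 -0.3 -2.7] t 23.275
```

Request:
send_rows([
  [0.9,-0.2,0,0,-0.027,0,2.4],
  [0.1,0,-1,0,0,0,2.4],
  [0,0,-1,0,0,0,2.4],
  [0,0,0,0,0,0,2.4],
  [0,0,0,0,0,0,2.4],
])

```text
time: 23.9
eef_pos: [649.4, -23.8, 142.2]
orientation: [0.029, 1.0, 0.0, 0.0]
ft_force: [0.5, -0.1, -1.3]
grip_width: 26.5
```

```bash
python3 want.py 650.9 -24.6 118 1.513;python3 -c "
from h import *
p=robot.read_camera('scene'); crop(p,'g3.png',*proj(p,[650,-25,110])[0].astype(int),100,75,8)
p=robot.read_camera('top'); crop(p,'g4.png',*proj(p,[650,-25,110])[0].astype(int),100,75,8)"
```

```text
d cm [ 0.15 -0.08 -2.42] rot [-0.001  0.001  0.   ] pos [649.4 -23.8 142.2] w 26.5 j7 1.62 F [ 0.5 -0.1 -1.3] t 23.9
```

View pics/g3.png

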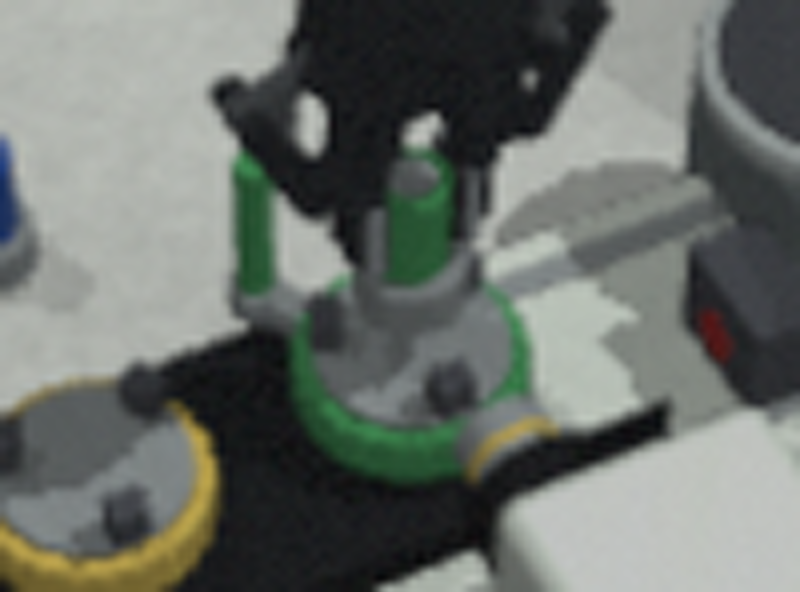

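View pics/g4.png

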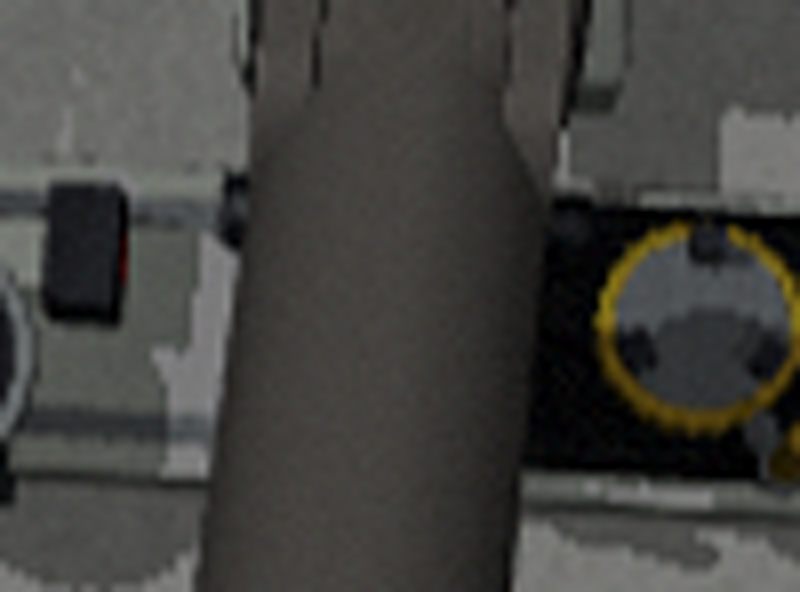

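Request:
send_rows([
  [0.15,-0.05,-0.6,0,0,0,2.4],
  [0,0,-0.5,0,0,0,2.4],
  [0,0,0,0,0,0,2.4],
  [0,0,0,0,0,0,2.4],
])

```text
time: 24.5
eef_pos: [651.4, -24.5, 130.8]
orientation: [0.029, 1.0, 0.0, 0.001]
ft_force: [-0.4, -0.2, -1.8]
grip_width: 26.6
```

```bash
python3 want.py 650.9 -24.6 118 1.513;python3 -c "
from h import *
p=robot.read_camera('scene'); crop(p,'g5.png',*proj(p,[650,-25,110])[0].astype(int),100,75,8)"
```

```text
d cm [-0.05 -0.01 -1.28] rot [-0.     0.001  0.   ] pos [651.4 -24.5 130.8] w 26.6 j7 1.62 F [-0.4 -0.2 -1.8] t 24.5
```

View pics/g5.png

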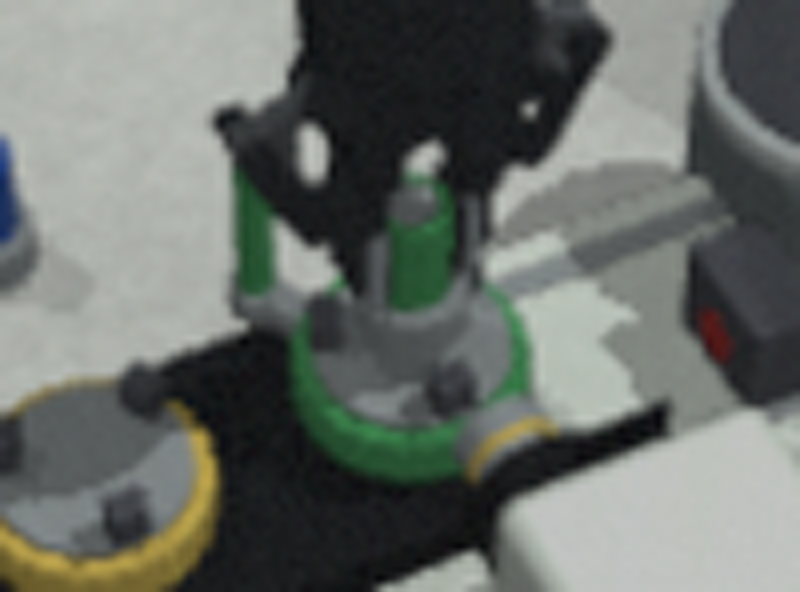

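Foot bottom is at ~105 mm, already below the jaw tops (107), with no force. Continue.

Request:
send_rows([
  [-0.05,0,-0.4,0,0,0,2.4],
  [0,0,-0.4,0,0,0,2.4],
  [0,0,-0.2,0,0,0,2.4],
  [0,0,0,0,0,0,2.4],
])

```text
time: 25.05
eef_pos: [650.8, -24.4, 120.1]
orientation: [0.029, 1.0, 0.0, 0.001]
ft_force: [0.2, 0.5, -2.1]
grip_width: 26.7
```

Request:
send_rows([
  [0,0,-0.2,0,0,0,2.4],
  [0,0,-0.15,0,0,0,2.4],
  [0,0,0,0,0,0,2.4],
])

```text
time: 25.42
eef_pos: [651.1, -24.5, 117.1]
orientation: [0.029, 1.0, 0.0, 0.001]
ft_force: [0.5, -0.8, -2.9]
grip_width: 26.5
```

Request:
send_rows([
  [0,0,-0.15,0,0,0,2.4],
  [0,0,0,0,0,0,2.4],
])

```text
time: 25.68
eef_pos: [651.4, -24.5, 117.2]
orientation: [0.029, 1.0, 0.0, 0.002]
ft_force: [1.0, -0.3, -2.0]
grip_width: 26.8
```

Request:
send_rows([
  [0,0,0,0,0,0,3.4],
  [0,0,0,0,0,0,4.6],
  [0,0,0,0,0,0,4.6],
  [0,0,2,0,0,0,4.6],
  [0,0,3,0,0,0,4.6],
  [0,0,1,0,0,0,4.6],
  [0,0,0,0,0,0,4.6],
  [0,0,0,0,0,0,4.6],
])

```text
time: 26.68
eef_pos: [651.4, -24.5, 176.9]
orientation: [0.029, 1.0, 0.0, 0.001]
ft_force: [-0.8, -0.3, -0.2]
grip_width: 46.1
```

```bash
python3 -c "
from h import *
p=robot.read_camera('scene'); crop(p,'g6.png',*proj(p,[640,-35,110])[0].astype(int),100,75,8)
for n in ('scene','top'):
    p=robot.read_camera(n); print(find(p,'handle_green',(593,-55)),find(p,'specimen_green',(651,-25)))
from want import want
want(593,-54.6,160,2.05)
"
```

```text
[592.2 -55.5 125.3] [651.9 -26.4  87.6]
None None
d cm [-5.88 -3.01 -1.76] rot [-0.001  0.004  0.537] pos [651.8 -24.5 177.6] w 46.0 j7 1.62 F [ 0.6  0.9 -0.3] t 27.025
```

View pics/g6.png

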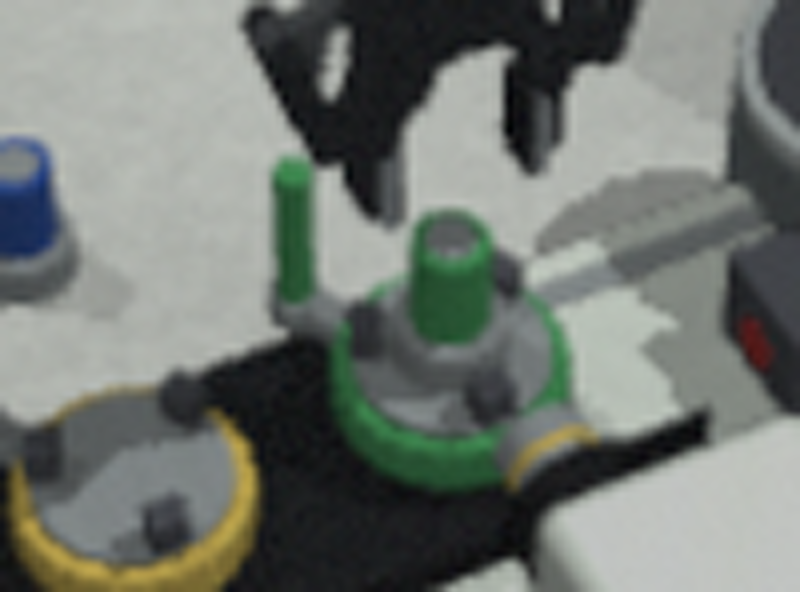

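Request:
send_rows([
  [-2,-1,0,0,0,0.13,4.6],
  [-2,-1,0,0,0,0.13,4.6],
  [-1.6,-0.8,0,0,0,0.13,4.6],
  [0,0,-0.5,0,0,0.13,4.6],
  [0,0,0,0,0,0,4.6],
  [0,0,0,0,0,0,4.6],
])

```text
time: 27.78
eef_pos: [594.1, -53.5, 172.0]
orientation: [-0.236, 0.972, 0.0, 0.002]
ft_force: [0.5, -0.6, -0.1]
grip_width: 46.0
```

```bash
python3 want.py 593 -54.6 108 2.05
```

```text
d cm [-0.11 -0.11 -6.4 ] rot [-0.002  0.003  0.003] pos [594.1 -53.5 172. ] w 46.0 j7 2.16 F [ 0.5 -0.6 -0.1] t 27.775
```

Request:
send_rows([
  [-0.1,-0.1,-1,0,0,0,4.6],
  [0,0,-2,0,0,0,4.6],
  [0,0,-2,0,0,0,4.6],
  [0,0,-1,0,0,0,4.6],
  [0,0,-0.3,0,0,0,4.6],
  [0,0,0,0,0,0,4.6],
])

```text
time: 28.52
eef_pos: [593.7, -53.9, 105.8]
orientation: [-0.234, 0.972, 0.0, 0.002]
ft_force: [-0.1, -0.3, 0.3]
grip_width: 46.1
```

```bash
python3 want.py 593 -54.6 108 2.05;python3 -c "
from h import *
p=robot.read_camera('scene'); crop(p,'g7.png',*proj(p,[620,-35,110])[0].astype(int),100,75,8)"
```

```text
d cm [-0.07 -0.07  0.22] rot [-0.001  0.003  0.006] pos [593.7 -53.9 105.8] w 46.1 j7 2.16 F [-0.1 -0.3  0.3] t 28.525
```

View pics/g7.png

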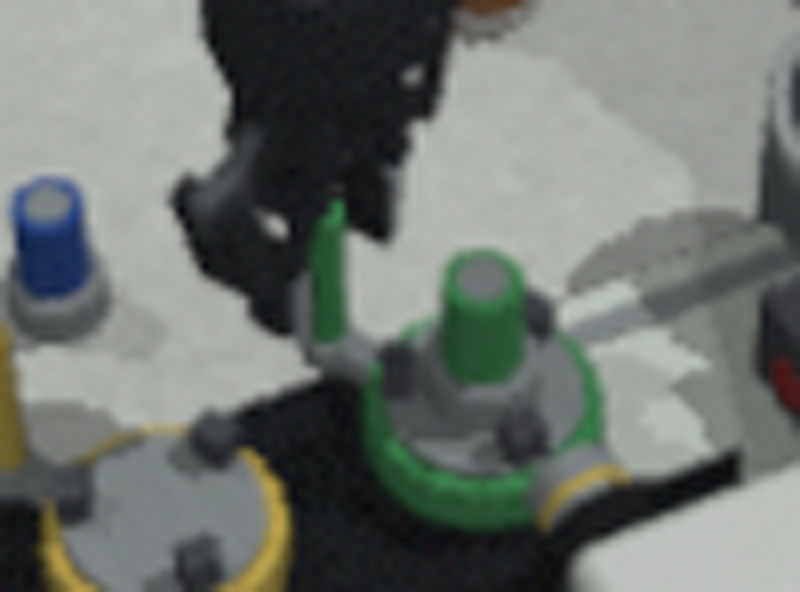

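Request:
send_rows([
  [0,0,0,0,0,0,3],
  [0,0,0,0,0,0,1.2],
  [0,0,0,0,0,0,1.2],
  [0,0,0,0,0,0,1.2],
  [0,0,0,0,0,0,1.2],
  [0,0,0,0,0,0,1.2],
], squeeze=50)

```text
time: 29.32
eef_pos: [594.7, -53.9, 107.5]
orientation: [-0.234, 0.972, -0.0, 0.003]
ft_force: [0.2, 0.5, -0.9]
grip_width: 13.0
```

```bash
cat > arc.py <<'E'
import sys
from want import *
from fit import model,s
def arc(col,a1,n,spec=None):
    c=np.array(spec) if spec is not None else model(s.x)["seat_"+col]
    o=robot.observe(); p=o["eef_pos"][:2]-c; r=np.hypot(*p); w=np.arctan2(p[1],p[0])
    a0=0.6-((w-s.x[2]-np.pi+np.pi)%(2*np.pi)-np.pi)
    # radial angle world = pi + (0.6-a) + yaw
    a0=0.6-(((w-s.x[2]-np.pi)+np.pi)%(2*np.pi)-np.pi)
    print("a0",round(a0,3),"r",round(r,1),"centre",c.round(1),"pos",np.round(o["eef_pos"],1),"F",np.round(o["ft_force"],1),"w",o["grip_width"].round(1) if hasattr(o["grip_width"],"round") else o["grip_width"])
    A=np.linspace(a0,a1,n+1); th=np.pi+(0.6-A)+s.x[2]
    P=np.c_[np.cos(th),np.sin(th)]*r
    print("step",round((a1-a0)/n,3),(np.diff(P,axis=0)/10).round(2).tolist())
    want(*(c+P[-1]),o["eef_pos"][2],th[-1]+np.pi/2)
if __name__=="__main__": arc(sys.argv[1],float(sys.argv[2]),int(sys.argv[3]))
E
python3 arc.py green 1.2 10
```

```text
a0 0.06 r 63.0 centre [650.6 -24.6] pos [594.7 -53.9 107.5] F [ 0.2  0.5 -0.9] w 12.961670933821182
step 0.114 [[-0.3, 0.65], [-0.22, 0.68], [-0.14, 0.7], [-0.06, 0.72], [0.02, 0.72], [0.1, 0.71], [0.18, 0.69], [0.26, 0.67], [0.34, 0.63], [0.41, 0.59]]
d cm [0.6  6.78 0.  ] rot [ 0.003  0.006 -1.131] pos [594.7 -53.9 107.5] w 13.0 j7 2.16 F [ 0.2  0.5 -0.9] t 29.325
```

Request:
send_rows([
  [-0.3,0.65,0,0,0,-0.114,1.2],
  [-0.22,0.68,0,0,0,-0.114,1.2],
  [-0.14,0.7,0,0,0,-0.114,1.2],
  [-0.06,0.72,0,0,0,-0.114,1.2],
  [0,0,0,0,0,0,1.2],
])

```text
time: 29.95
eef_pos: [587.1, -25.9, 107.5]
orientation: [-0.004, 1.0, -0.001, 0.003]
ft_force: [0.1, 2.3, -0.1]
grip_width: 12.7
```

```bash
python3 arc.py green 1.1 5
```

```text
a0 0.522 r 63.5 centre [650.6 -24.6] pos [587.1 -25.9 107.5] F [ 0.1  2.3 -0.1] w 12.721582440407815
step 0.116 [[0.03, 0.73], [0.11, 0.73], [0.2, 0.71], [0.28, 0.68], [0.35, 0.64]]
d cm [0.96 3.49 0.  ] rot [ 0.004  0.004 -0.566] pos [587.1 -25.9 107.5] w 12.7 j7 1.69 F [ 0.1  2.3 -0.1] t 29.95
```

Request:
send_rows([
  [0.03,0.73,0,0.004,0.004,-0.114,1.2],
  [0.11,0.73,0,0,0,-0.114,1.2],
  [0.2,0.71,0,0,0,-0.114,1.2],
  [0.28,0.68,0,0,0,-0.114,1.2],
  [0,0,0,0,0,0,1.2],
])

```text
time: 30.58
eef_pos: [592.3, 2.4, 107.5]
orientation: [0.222, 0.975, 0.0, -0.001]
ft_force: [1.2, 2.8, -1.0]
grip_width: 12.9
```

```bash
python3 arc.py green 1.22 3
```

```text
a0 0.976 r 64.2 centre [650.6 -24.6] pos [592.3   2.4 107.5] F [ 1.2  2.8 -1. ] w 12.863014402089378
step 0.081 [[0.24, 0.46], [0.28, 0.44], [0.31, 0.42]]
d cm [0.82 1.33 0.  ] rot [-0.001 -0.001 -0.23 ] pos [592.3   2.4 107.5] w 12.9 j7 1.23 F [ 1.2  2.8 -1. ] t 30.575
```

Request:
send_rows([
  [0.24,0.46,0,0,0,-0.08,1.2],
  [0.28,0.44,0,0,0,-0.08,1.2],
  [0,0,0,0,0,0,1.2],
])

```text
time: 30.95
eef_pos: [595.3, 9.0, 107.5]
orientation: [0.298, 0.955, -0.001, -0.003]
ft_force: [-0.6, 1.8, -1.3]
grip_width: 13.2
```

```bash
python3 arc.py green 1.22 2
```

```text
a0 1.088 r 64.7 centre [650.6 -24.6] pos [595.3   9.  107.5] F [-0.6  1.8 -1.3] w 13.18523017334534
step 0.066 [[0.23, 0.36], [0.26, 0.34]]
d cm [0.49 0.7  0.  ] rot [ 0.    -0.006 -0.073] pos [595.3   9.  107.5] w 13.2 j7 1.08 F [-0.6  1.8 -1.3] t 30.95
```

```bash
python3 -c "
from h import *
p=robot.read_camera('scene'); crop(p,'g8.png',*proj(p,[620,-15,110])[0].astype(int),100,75,8)"
```

```text
(no output)
```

View pics/g8.png

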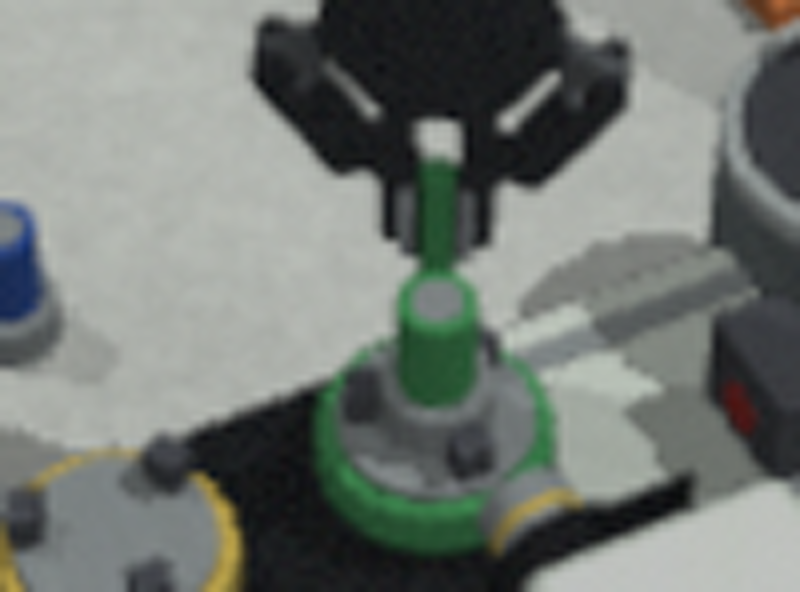

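Request:
send_rows([
  [0.23,0.36,0,0,0,-0.05,1.2],
  [0.26,0.34,0,0,0,-0.05,1.2],
  [0,0,0,0,0,0,1.2],
])

```text
time: 31.38
eef_pos: [596.6, 10.3, 107.5]
orientation: [0.345, 0.939, -0.004, -0.006]
ft_force: [-1.4, 0.4, -0.2]
grip_width: 12.6
```

```bash
python3 arc.py green 1.25 2; python3 -c "
from h import *; print(robot.observe()['ft_torque'])"
```

```text
a0 1.116 r 64.3 centre [650.6 -24.6] pos [596.6  10.3 107.5] F [-1.4  0.4 -0.2] w 12.632265543462566
step 0.067 [[0.25, 0.36], [0.27, 0.34]]
d cm [0.52 0.69 0.  ] rot [ 0.004 -0.013 -0.004] pos [596.6  10.3 107.5] w 12.6 j7 0.98 F [-1.4  0.4 -0.2] t 31.375
[ 0.53285656 -0.17970659  0.09491546]
```

Request:
send_rows([
  [0.5,0.7,0,0,0,0,1.2],
  [0.5,0.7,0,0,0,0,1.2],
  [0.5,0.7,0,0,0,0,1.2],
])

```text
time: 31.75
eef_pos: [597.5, 12.2, 107.5]
orientation: [0.351, 0.936, -0.019, -0.017]
ft_force: [-15.1, -9.3, 7.7]
grip_width: 12.9
```

```bash
python3 arc.py green 1.25 2; python3 -c "
from h import *; print(robot.observe()['ft_torque'])"
```

```text
a0 1.148 r 64.6 centre [650.6 -24.6] pos [597.5  12.2 107.5] F [-15.1  -9.3   7.7] w 12.886649379163297
step 0.051 [[0.19, 0.27], [0.21, 0.26]]
d cm [0.4  0.52 0.  ] rot [ 0.023 -0.044  0.01 ] pos [597.5  12.2 107.5] w 12.9 j7 0.95 F [-15.1  -9.3   7.7] t 31.75
[-0.77553028  1.62814026 -0.18933319]
```

Request:
send_rows([
  [0,0,0,0,0,0,2.5],
  [0,0,0,0,0,0,4.6],
  [0,0,0,0.02,-0.04,0,4.6],
  [0,0,0,0,0,0,4.6],
])

```text
time: 32.25
eef_pos: [600.1, 11.5, 108.0]
orientation: [0.35, 0.937, -0.001, 0.002]
ft_force: [-0.6, 0.6, 0.2]
grip_width: 45.9
```

```bash
python3 want.py 597 11 170 0.9;  python3 -c "
from h import *
p=robot.read_camera('scene'); crop(p,'g9.png',*proj(p,[620,-15,110])[0].astype(int),100,75,8)"
```

```text
d cm [-0.31 -0.05  6.2 ] rot [0.002 0.002 0.045] pos [600.1  11.5 108. ] w 45.9 j7 0.97 F [-0.6  0.6  0.2] t 32.25
```

View pics/g9.png

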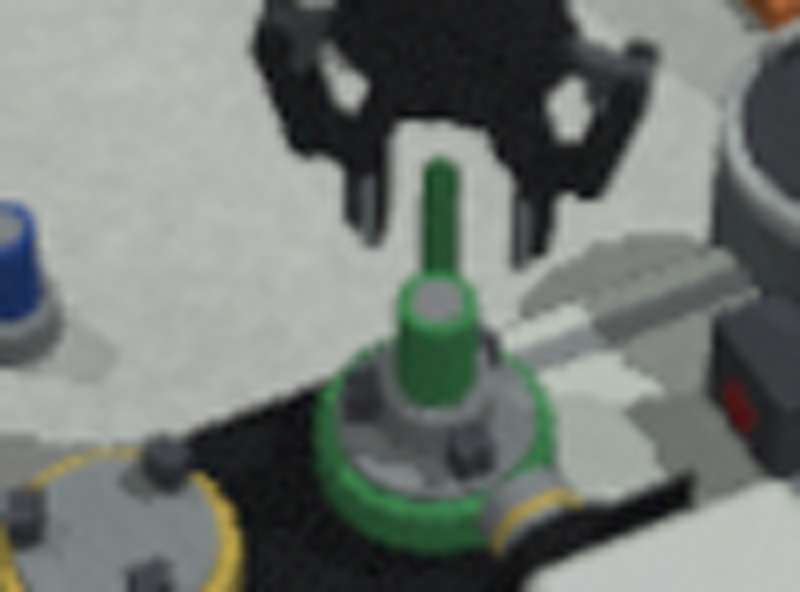

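Request:
send_rows([
  [-0.1,0,2,0,0,0,4.6],
  [0,0,3,0,0,0,4.6],
  [-1,-2,1,0,0,0.13,5],
  [-2.5,-4.5,0,0,0,0.13,5],
  [-2.5,-4.5,0,0,0,0.13,5],
  [-2.5,-4.5,0,0,0,0.13,5],
  [-2.5,-4.5,0,0,0,0.13,5],
  [-1,-3,0,0,0,0,5],
  [0,0,0,0,0,0,5],
  [0,0,0,0,0,0,5],
])

```text
time: 33.55
eef_pos: [484.1, -215.9, 171.9]
orientation: [0.013, 1.0, 0.0, 0.006]
ft_force: [-0.2, 0.0, 0.2]
grip_width: 50.0
```

```bash
python3 -c "
from spec import *
go('yellow',near['yellow']);go('blue',near['blue']);go('green',(651,-25))
from want import want; want(473.5,-224,26,1.513)"
```

```text
scene yellow [ 473.  -224.9] 0.62 net [ 472.8 -222.8   -0.5]
top yellow [ 474.8 -215.4] 1.75 net [ 470.3 -226.2    4.8]
scene blue [ 475.7 -109.9] 0.68 net [ 478.9 -110.5   -1.6]
top blue [ 476.6 -108.1] 0.22 net [ 476.5 -112.    -2.3]
scene green [632.  -33.3] 4.6 net [653.1 -23.8  87.1]
top green [680.9 -24.7] 8.76 net [653.7 -19.8  90.7]
d cm [ -0.95  -0.68 -14.58] rot [ 0.001  0.011 -0.031] pos [ 483.  -217.2  171.8] w 50.1 j7 2.05 F [0.  0.8 0.1] t 34.15
```

Request:
send_rows([
  [-0.9,-0.7,-1,0,0.011,-0.031,5],
  [0,0,-2.5,0,0,0,5],
  [0,0,-2.5,0,0,0,5],
  [0,0,-1.5,0,0,0,5],
  [0,0,0,0,0,0,5],
  [0,0,0,0,0,0,5],
])

```text
time: 34.9
eef_pos: [470.9, -227.3, 93.6]
orientation: [0.033, 0.999, -0.001, -0.001]
ft_force: [0.3, 0.5, -0.3]
grip_width: 49.7
```

```bash
python3 want.py 473.5 -224 26 1.513
```

```text
d cm [ 0.26  0.33 -6.76] rot [ 0.003 -0.002  0.009] pos [ 470.9 -227.3   93.6] w 49.7 j7 2.06 F [ 0.3  0.5 -0.3] t 34.9
```

Request:
send_rows([
  [0.25,0.35,0,0.003,0,0.009,5],
  [0,0,-2,0,0,0,5],
  [0,0,-2,0,0,0,5],
  [0,0,-1,0,0,0,5],
  [0,0,0,0,0,0,5],
  [0,0,0,0,0,0,5],
])

```text
time: 35.65
eef_pos: [479.1, -224.4, 47.7]
orientation: [0.027, 1.0, -0.001, 0.005]
ft_force: [-0.5, 0.2, -0.8]
grip_width: 49.9
```

```bash
python3 want.py 473.5 -224 26 1.513
```

```text
d cm [-0.56  0.04 -2.17] rot [ 0.003  0.009 -0.004] pos [ 479.1 -224.4   47.7] w 49.9 j7 2.09 F [-0.5  0.2 -0.8] t 35.65
```

Request:
send_rows([
  [-0.5,0,0,0.003,0.009,0,5],
  [0,0,-1.2,0,0,0,5],
  [0,0,-0.8,0,0,0,5],
  [0,0,0,0,0,0,5],
])

```text
time: 36.15
eef_pos: [474.4, -224.7, 27.4]
orientation: [0.027, 1.0, -0.0, 0.001]
ft_force: [-0.6, 0.2, -0.1]
grip_width: 49.8
```

```bash
python3 want.py 473.5 -224 26 1.513
```

```text
d cm [-0.09  0.07 -0.14] rot [ 0.     0.002 -0.004] pos [ 474.4 -224.7   27.4] w 49.8 j7 2.1 F [-0.6  0.2 -0.1] t 36.15
```

Request:
send_rows([
  [-0.1,0.05,-0.15,0,0,0,5],
  [0,0,0,0,0,0,3.5],
  [0,0,0,0,0,0,2.4],
  [0,0,0,0,0,0,2.4],
  [0,0,0,0,0,0,2.4],
  [0,0,0,0,0,0,2.4],
], squeeze=60)

```text
time: 36.9
eef_pos: [473.5, -224.5, 26.0]
orientation: [0.027, 1.0, -0.0, 0.001]
ft_force: [0.0, 0.3, -0.1]
grip_width: 26.7
```

```bash
python3 want.py 473.5 -224 26 1.513; python3 -c "
from h import *
p=robot.read_camera('scene'); crop(p,'y1.png',*proj(p,[473,-224,40])[0].astype(int),100,75,8)
for i in range(2):
  for n in ('scene','top'):
    p=robot.read_camera(n); print(find(p,'handle_green',(593,10)))"
```

```text
d cm [ 0.    0.05 -0.  ] rot [ 0.     0.002 -0.003] pos [ 473.5 -224.5   26. ] w 26.7 j7 2.11 F [ 0.   0.3 -0.1] t 36.9
[593.2   9.1 124.7]
[598.4   9.9 125.2]
[593.6  10.9 123.3]
[597.5   8.6 129.6]
```

View pics/y1.png

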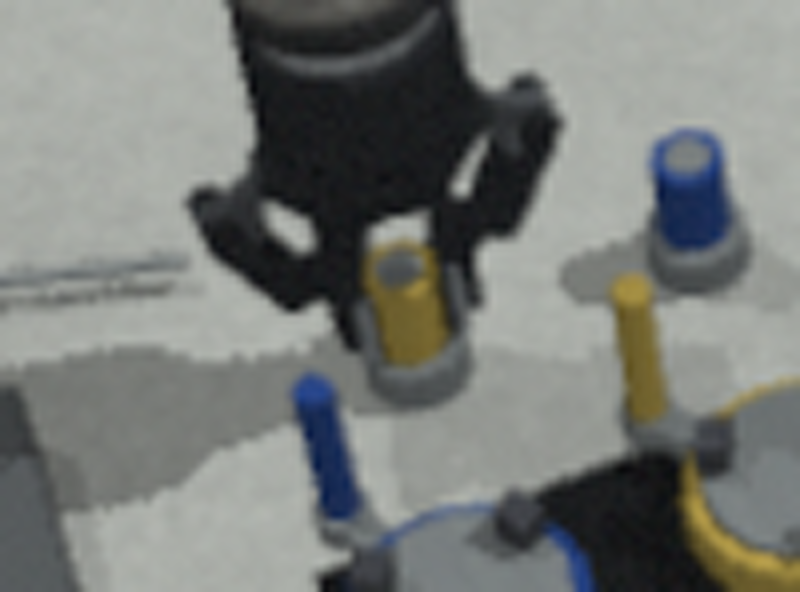

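Request:
send_rows([
  [0,0,1,0,0,0,2.4],
  [0,0,3,0,0,0,2.4],
  [0,0,4,0,0,0,2.4],
  [0,1,4,0,0,0,2.4],
  [0.5,2.5,2,0,0,0,2.4],
  [1,2.5,0,0,0,0,2.4],
  [1,1.5,0,0,0,0,2.4],
  [0,0,0,0,0,0,2.4],
])

```text
time: 38.35
eef_pos: [496.3, -147.1, 172.5]
orientation: [0.029, 1.0, 0.0, 0.0]
ft_force: [0.1, 0.1, -3.1]
grip_width: 26.8
```

```bash
python3 want.py 643.6 -144.4 165 1.513
```

```text
d cm [14.73  0.27 -0.75] rot [-0.001  0.001 -0.   ] pos [ 496.3 -147.1  172.5] w 26.8 j7 1.87 F [ 0.1  0.1 -3.1] t 38.35
```

Request:
send_rows([
  [2.5,0.1,0.3,0,0,0,2.4],
  [4,0.1,0.2,0,0,0,2.4],
  [4,0,0,0,0,0,2.4],
  [2.5,0,0,0,0,0,2.4],
  [0.5,0,0,0,0,0,2.4],
  [0,0,0,0,0,0,2.4],
  [0,0,0,0,0,0,2.4],
])

```text
time: 39.22
eef_pos: [627.0, -155.7, 173.1]
orientation: [0.035, 0.999, -0.003, -0.007]
ft_force: [-0.3, 0.4, -2.6]
grip_width: 26.7
```

```bash
python3 want.py 643.6 -144.4 133 1.513
```

```text
d cm [ 1.66  1.13 -4.01] rot [ 0.006 -0.014  0.012] pos [ 627.  -155.7  173.1] w 26.7 j7 1.84 F [-0.3  0.4 -2.6] t 39.225
```

Request:
send_rows([
  [1.5,1.1,0,0.006,-0.014,0.012,2.4],
  [0,0,-1.5,0,0,0,2.4],
  [0,0,-1,0,0,0,2.4],
  [0,0,0,0,0,0,2.4],
  [0,0,0,0,0,0,2.4],
])

```text
time: 39.85
eef_pos: [640.9, -143.6, 146.1]
orientation: [0.029, 1.0, 0.001, -0.001]
ft_force: [-0.4, -0.5, -2.0]
grip_width: 26.4
```

```bash
python3 want.py 643.6 -144.4 133 1.513
```

```text
d cm [ 0.27 -0.08 -1.31] rot [-0.001 -0.002 -0.   ] pos [ 640.9 -143.6  146.1] w 26.4 j7 1.84 F [-0.4 -0.5 -2. ] t 39.85
```

Request:
send_rows([
  [0.25,-0.05,0,0,0,0,2.4],
  [0,0,-0.6,0,0,0,2.4],
  [0,0,-0.6,0,0,0,2.4],
  [0,0,0,0,0,0,2.4],
])

```text
time: 40.35
eef_pos: [643.9, -144.7, 133.9]
orientation: [0.029, 1.0, 0.0, -0.0]
ft_force: [0.7, 0.8, -2.2]
grip_width: 26.2
```

```bash
python3 want.py 643.6 -144.4 117 1.513;python3 -c "
from h import *
p=robot.read_camera('scene'); crop(p,'y2.png',*proj(p,[643,-144,110])[0].astype(int),100,75,8)"
```

```text
d cm [-0.03  0.03 -1.69] rot [-0.001 -0.     0.   ] pos [ 643.9 -144.7  133.9] w 26.2 j7 1.84 F [ 0.7  0.8 -2.2] t 40.35
```

View pics/y2.png

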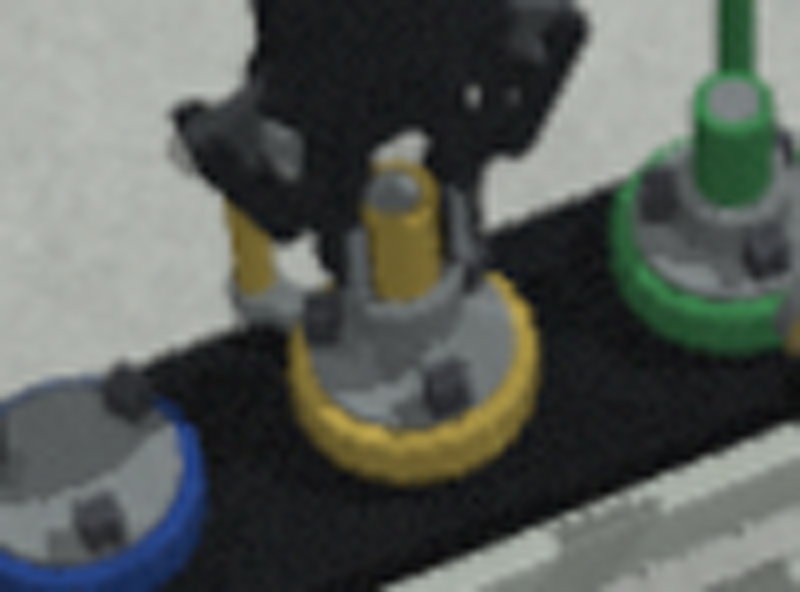

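Aligned over the yellow chuck; lowering.

Request:
send_rows([
  [0,0,-0.5,0,0,0,2.4],
  [0,0,-0.5,0,0,0,2.4],
  [0,0,-0.4,0,0,0,2.4],
  [0,0,0,0,0,0,2.4],
])

```text
time: 40.9
eef_pos: [644.0, -144.7, 119.3]
orientation: [0.029, 1.0, 0.0, 0.0]
ft_force: [0.7, 0.6, -0.6]
grip_width: 26.9
```

Request:
send_rows([
  [0,0,-0.25,0,0,0,2.4],
  [0,0,-0.15,0,0,0,2.4],
  [0,0,0,0,0,0,2.4],
])

```text
time: 41.28
eef_pos: [644.6, -144.9, 117.3]
orientation: [0.029, 1.0, 0.0, 0.001]
ft_force: [-0.2, 1.0, -1.1]
grip_width: 26.5
```

Request:
send_rows([
  [0,0,0,0,0,0,3.4],
  [0,0,0,0,0,0,4.6],
  [0,0,0,0,0,0,4.6],
  [0,0,2,0,0,0,4.6],
  [0,0,3,0,0,0,4.6],
  [-1.8,-1,1,0,0,0.15,4.6],
  [-2,-1.2,0,0,0,0.15,4.6],
  [-1.6,-1,0,0,0,0.15,4.6],
  [0,0,0,0,0,0.15,4.6],
  [0,0,0,0,0,0,4.6],
])

```text
time: 42.52
eef_pos: [590.3, -178.4, 179.8]
orientation: [-0.277, 0.961, -0.001, 0.003]
ft_force: [-0.1, 0.5, -0.6]
grip_width: 46.2
```

```bash
python3 want.py 587.8 -177.8 107 2.11;python3 -c "
from h import *
p=robot.read_camera('scene'); crop(p,'y3.png',*proj(p,[620,-160,110])[0].astype(int),100,75,8)
print(find(p,'handle_yellow',(588,-178)))"
```

```text
d cm [-0.25  0.06 -7.28] rot [ 0.     0.006 -0.021] pos [ 590.3 -178.4  179.8] w 46.2 j7 2.47 F [-0.1  0.5 -0.6] t 42.525
[ 587.6 -178.4  122.8]
```

View pics/y3.png

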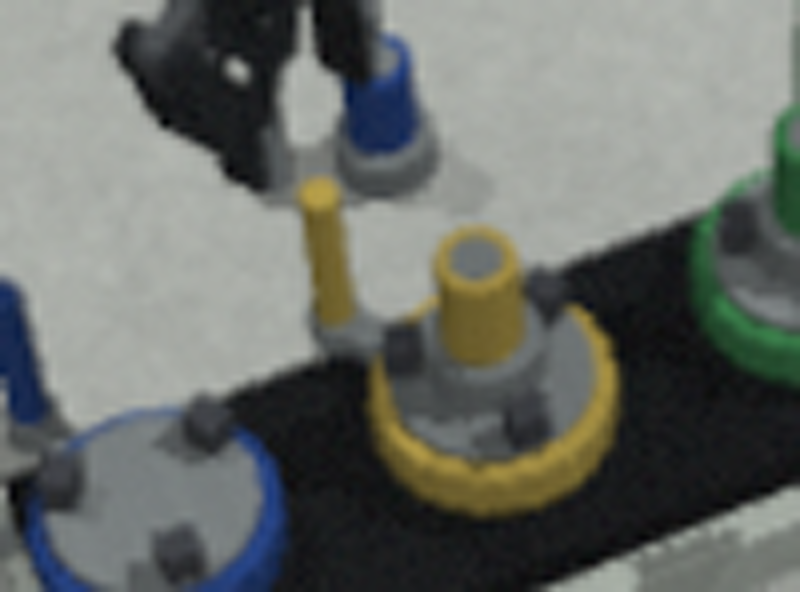

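Yellow specimen sits between the jaws. Descend on its handle.

Request:
send_rows([
  [-0.2,0.05,-1,0,0.006,-0.02,4.6],
  [0,0,-2,0,0,0,4.6],
  [0,0,-2.2,0,0,0,4.6],
  [0,0,-1.3,0,0,0,4.6],
  [0,0,-0.4,0,0,0,4.6],
  [0,0,0,0,0,0,4.6],
])

```text
time: 43.38
eef_pos: [588.5, -176.1, 106.1]
orientation: [-0.264, 0.965, 0.0, -0.002]
ft_force: [-0.3, 0.1, -0.1]
grip_width: 46.4
```

```bash
python3 want.py 587.8 -177.8 107 2.11;python3 -c "
from h import *
p=robot.read_camera('scene'); crop(p,'y4.png',*proj(p,[620,-160,110])[0].astype(int),100,75,8)"
```

```text
d cm [-0.07 -0.17  0.09] rot [ 0.001 -0.003  0.006] pos [ 588.5 -176.1  106.1] w 46.4 j7 2.45 F [-0.3  0.1 -0.1] t 43.375
```

View pics/y4.png

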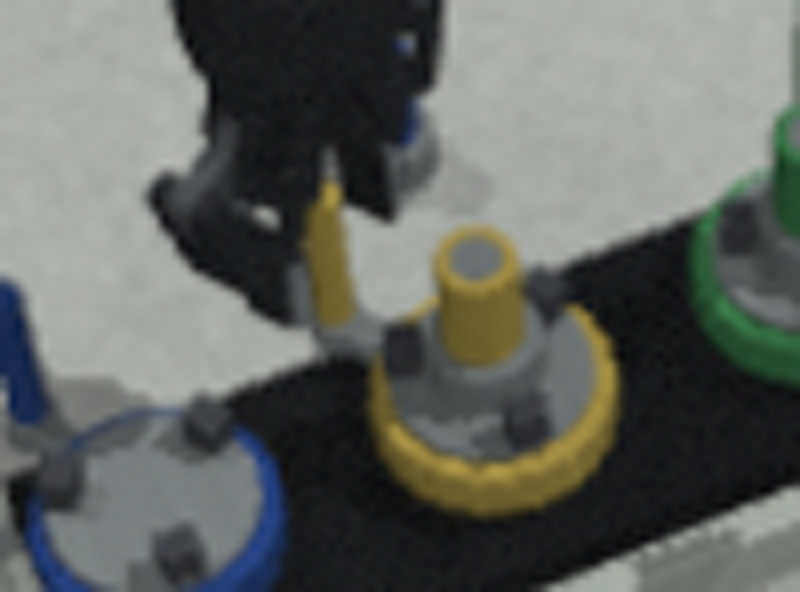

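Request:
send_rows([
  [-0.1,-0.15,0,0,0,0,3],
  [0,0,0,0,0,0,1.2],
  [0,0,0,0,0,0,1.2],
  [0,0,0,0,0,0,1.2],
  [0,0,0,0,0,0,1.2],
  [0,0,0,0,0,0,1.2],
], squeeze=50)

```text
time: 44.18
eef_pos: [587.7, -177.1, 107.9]
orientation: [-0.264, 0.965, 0.001, -0.001]
ft_force: [-0.1, 0.5, -0.0]
grip_width: 13.2
```

```bash
python3 arc.py yellow 1.15 10
```

```text
a0 0.013 r 64.8 centre [ 643.6 -144.4] pos [ 587.7 -177.1  107.9] F [-0.1  0.5 -0. ] w 13.201443360736727
step 0.114 [[-0.33, 0.66], [-0.26, 0.69], [-0.18, 0.71], [-0.1, 0.73], [-0.01, 0.74], [0.07, 0.73], [0.15, 0.72], [0.23, 0.7], [0.31, 0.67], [0.39, 0.63]]
d cm [0.28 6.97 0.  ] rot [-0.002 -0.002 -1.142] pos [ 587.7 -177.1  107.9] w 13.2 j7 2.45 F [-0.1  0.5 -0. ] t 44.175
```

Request:
send_rows([
  [-0.33,0.66,0,0,0,-0.114,1.2],
  [-0.26,0.69,0,0,0,-0.114,1.2],
  [-0.18,0.71,0,0,0,-0.114,1.2],
  [-0.1,0.73,0,0,0,-0.114,1.2],
  [0,0,0,0,0,0,1.2],
])

```text
time: 44.8
eef_pos: [578.5, -149.3, 107.8]
orientation: [-0.034, 0.999, -0.0, -0.002]
ft_force: [-0.7, 2.0, 0.1]
grip_width: 13.0
```

```bash
python3 arc.py yellow 1.1 5
```

```text
a0 0.467 r 65.2 centre [ 643.6 -144.4] pos [ 578.5 -149.3  107.8] F [-0.7  2.   0.1] w 12.954199938955702
step 0.127 [[-0.01, 0.83], [0.09, 0.82], [0.2, 0.8], [0.3, 0.77], [0.39, 0.73]]
d cm [0.97 3.94 0.  ] rot [-0.    -0.003 -0.627] pos [ 578.5 -149.3  107.8] w 13.0 j7 1.99 F [-0.7  2.   0.1] t 44.8
```

Request:
send_rows([
  [-0.01,0.83,0,0,0,-0.125,1.2],
  [0.09,0.82,0,0,0,-0.125,1.2],
  [0.2,0.8,0,0,0,-0.125,1.2],
  [0.3,0.77,0,0,0,-0.125,1.2],
  [0,0,0,0,0,0,1.2],
])

```text
time: 45.42
eef_pos: [583.8, -116.8, 107.9]
orientation: [0.215, 0.977, 0.0, -0.003]
ft_force: [-0.8, 3.3, -0.2]
grip_width: 12.8
```

```bash
python3 arc.py yellow 1.22 3
```

```text
a0 0.975 r 65.8 centre [ 643.6 -144.4] pos [ 583.8 -116.8  107.9] F [-0.8  3.3 -0.2] w 12.7895763858126
step 0.082 [[0.25, 0.48], [0.28, 0.46], [0.32, 0.43]]
d cm [0.85 1.37 0.  ] rot [-0.003 -0.005 -0.245] pos [ 583.8 -116.8  107.9] w 12.8 j7 1.48 F [-0.8  3.3 -0.2] t 45.425
```

Request:
send_rows([
  [0.25,0.48,0,0,0,-0.08,1.2],
  [0.28,0.46,0,0,0,-0.08,1.2],
  [0.3,0.45,0,0,0,-0.05,1.2],
  [0.5,0.7,0,0,0,-0.03,1.2],
  [0.5,0.7,0,0,0,0,1.2],
])

```text
time: 46.05
eef_pos: [589.5, -105.9, 107.8]
orientation: [0.333, 0.943, -0.01, -0.011]
ft_force: [-12.5, -7.4, 5.2]
grip_width: 12.5
```

```bash
python3 arc.py yellow 1.22 2
```

```text
a0 1.161 r 66.4 centre [ 643.6 -144.4] pos [ 589.5 -105.9  107.8] F [-12.5  -7.4   5.2] w 12.534855876843718
step 0.03 [[0.12, 0.16], [0.12, 0.15]]
d cm [0.24 0.31 0.  ] rot [ 0.011 -0.028 -0.   ] pos [ 589.5 -105.9  107.8] w 12.5 j7 1.23 F [-12.5  -7.4   5.2] t 46.05
```

Request:
send_rows([
  [0.55,0.75,0,0,0,0,1.2],
  [0.6,0.8,0,0,0,0,1.2],
])

```text
time: 46.3
eef_pos: [589.3, -105.9, 107.9]
orientation: [0.338, 0.941, -0.019, -0.019]
ft_force: [-13.5, -8.0, 5.0]
grip_width: 13.0
```

```bash
python3 arc.py yellow 1.22 2
```

```text
a0 1.159 r 66.6 centre [ 643.6 -144.4] pos [ 589.3 -105.9  107.9] F [-13.5  -8.    5. ] w 12.960941895757141
step 0.031 [[0.12, 0.16], [0.13, 0.16]]
d cm [0.25 0.33 0.  ] rot [ 0.024 -0.049  0.011] pos [ 589.3 -105.9  107.9] w 13.0 j7 1.2 F [-13.5  -8.    5. ] t 46.3
```

Request:
send_rows([
  [0.6,0.9,0,0.02,-0.04,-0.06,1.2],
  [0.6,0.9,0,0.02,-0.04,-0.06,1.2],
  [0.6,0.9,0,0.02,-0.04,-0.04,1.2],
])

```text
time: 46.68
eef_pos: [592.4, -103.9, 107.7]
orientation: [0.418, 0.908, 0.015, 0.019]
ft_force: [-9.1, -6.3, 7.6]
grip_width: 12.8
```

```bash
python3 arc.py yellow 1.22 2
```

```text
a0 1.212 r 65.3 centre [ 643.6 -144.4] pos [ 592.4 -103.9  107.7] F [-9.1 -6.3  7.6] w 12.77592690254247
step 0.004 [[0.02, 0.02], [0.02, 0.02]]
d cm [0.03 0.04 0.  ] rot [-0.016  0.046  0.184] pos [ 592.4 -103.9  107.7] w 12.8 j7 1.09 F [-9.1 -6.3  7.6] t 46.675
```

Request:
send_rows([
  [0,0,0,-0.016,0.046,0,2.5],
  [0,0,0,0,0,0,4.6],
  [0,0,0,0,0,0.05,4.6],
  [0,0,2,0,0,0,4.6],
  [0,0,3,0,0,0,4.6],
  [0,0,2,0,0,0,4.6],
  [0,0,0,0,0,0,4.6],
])

```text
time: 47.55
eef_pos: [592.6, -112.0, 180.5]
orientation: [0.392, 0.92, -0.002, 0.006]
ft_force: [0.6, 0.2, -0.5]
grip_width: 45.7
```

```bash
python3 want.py 476.1 -109 107 1.513;python3 -c "
from spec import *
p=robot.read_camera('scene'); crop(p,'y5.png',*proj(p,[610,-110,110])[0].astype(int),130,100,6)
print(find(p,'handle_yellow',(588,-108)))
go('blue',near['blue'])"
```

```text
d cm [-11.65   0.3   -7.35] rot [0.005 0.011 0.747] pos [ 592.6 -112.   180.5] w 45.7 j7 1.11 F [ 0.6  0.2 -0.5] t 47.55
[ 583.7 -112.   120.1]
scene blue [ 476.1 -110.2] 0.86 net [ 478.4 -110.2   -2.1]
top blue net None attempt to get argmax of an empty sequence
```

View pics/y5.png

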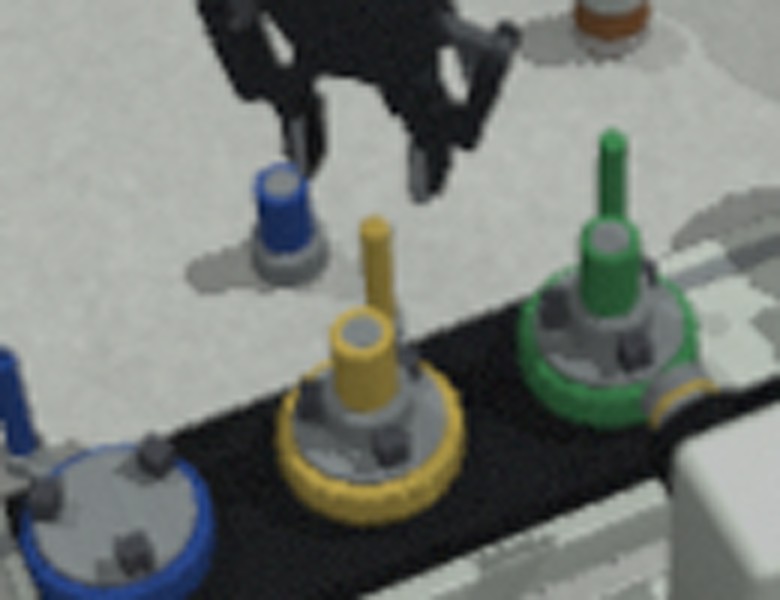

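Request:
send_rows([
  [-2.5,0,0,0,0,0.15,5],
  [-3.5,0,0,0,0,0.15,5],
  [-3,0.1,0,0,0,0.15,5],
  [-2,0.1,-0.5,0,0,0.15,5],
  [0,0,-1,0,0,0.14,5],
  [0,0,-1,0,0,0,5],
  [0,0,-1,0,0,0,5],
  [0,0,0,0,0,0,5],
])

```text
time: 48.85
eef_pos: [474.7, -108.1, 135.8]
orientation: [0.022, 1.0, -0.003, -0.0]
ft_force: [0.4, 0.4, 0.2]
grip_width: 49.8
```

```bash
python3 want.py 476.1 -109 26 1.513;python3 -c "
from spec import *
go('blue',near['blue'])"
```

```text
d cm [  0.14  -0.09 -10.98] rot [ 0.006 -0.001 -0.014] pos [ 474.7 -108.1  135.8] w 49.8 j7 1.82 F [0.4 0.4 0.2] t 48.85
scene blue [ 475.7 -109.9] 0.68 net [ 474.6 -112.3   -3.4]
top blue net None attempt to get argmax of an empty sequence
```

Request:
send_rows([
  [0.1,-0.1,-1.5,0.006,0,-0.014,5],
  [0,0,-2.5,0,0,0,5],
  [0,0,-2.5,0,0,0,5],
  [0,0,-1.5,0,0,0,5],
  [0,0,0,0,0,0,5],
  [0,0,0,0,0,0,5],
])

```text
time: 49.8
eef_pos: [477.5, -110.2, 53.2]
orientation: [0.031, 1.0, -0.0, 0.002]
ft_force: [-0.2, 0.3, 0.9]
grip_width: 49.7
```

```bash
python3 want.py 476.1 -109 26 1.513
```

```text
d cm [-0.14  0.12 -2.72] rot [0.001 0.004 0.003] pos [ 477.5 -110.2   53.2] w 49.7 j7 1.87 F [-0.2  0.3  0.9] t 49.8
```

Request:
send_rows([
  [-0.15,0.1,-1,0,0.004,0,5],
  [0,0,-1.1,0,0,0,5],
  [0,0,-0.4,0,0,0,5],
  [0,0,0,0,0,0,5],
])

```text
time: 50.3
eef_pos: [476.9, -109.2, 27.5]
orientation: [0.031, 1.0, -0.0, 0.001]
ft_force: [0.1, -0.8, 0.2]
grip_width: 49.9
```

```bash
python3 want.py 476.1 -109 26 1.513
```

```text
d cm [-0.08  0.02 -0.15] rot [0.001 0.002 0.004] pos [ 476.9 -109.2   27.5] w 49.9 j7 1.88 F [ 0.1 -0.8  0.2] t 50.3
```

Request:
send_rows([
  [-0.1,0,-0.15,0,0,0,5],
  [0,0,0,0,0,0,3.5],
  [0,0,0,0,0,0,2.4],
  [0,0,0,0,0,0,2.4],
  [0,0,0,0,0,0,2.4],
  [0,0,0,0,0,0,2.4],
], squeeze=60)

```text
time: 51.05
eef_pos: [476.5, -109.5, 26.5]
orientation: [0.031, 1.0, -0.0, 0.002]
ft_force: [0.7, -1.5, 0.6]
grip_width: 26.4
```

Request:
send_rows([
  [0,0,1,0,0,0,2.4],
  [0,0,3,0,0,0,2.4],
  [0,0,4,0,0,0,2.4],
  [0,0,4,0,0,0,2.4],
  [0,0,3,0,0,0,2.4],
  [0,0,1,0,0,0,2.4],
  [0,0,0,0,0,0,2.4],
])

```text
time: 51.92
eef_pos: [472.7, -108.8, 191.7]
orientation: [0.031, 1.0, 0.0, -0.0]
ft_force: [-0.1, 0.3, -1.9]
grip_width: 27.0
```

```bash
python3 want.py 636.6 -264.2 26 1.513;python3 -c "
from h import *
p=robot.read_camera('scene'); crop(p,'b1.png',*proj(p,[530,-180,110])[0].astype(int),150,112,5)"
```

```text
d cm [ 16.39 -15.54 -16.57] rot [-0.    -0.001  0.004] pos [ 472.7 -108.8  191.7] w 27.0 j7 1.79 F [-0.1  0.3 -1.9] t 51.925
```

View pics/b1.png

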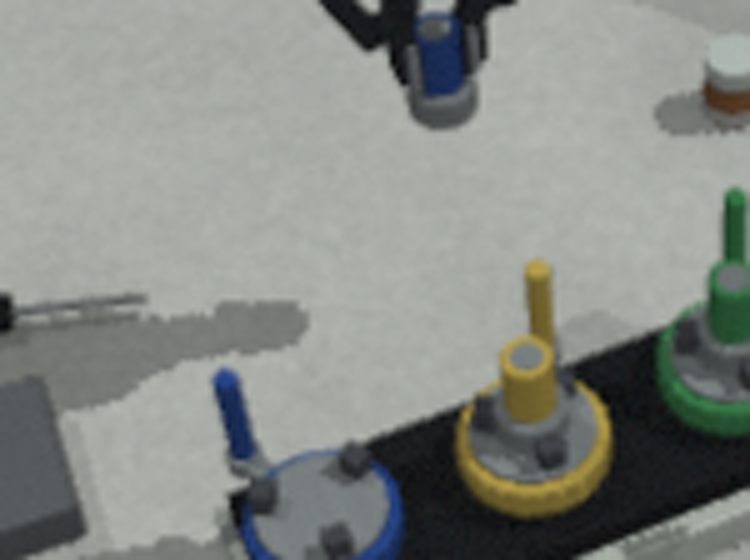

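Request:
send_rows([
  [2.5,-2.5,0,0,0,0,2.4],
  [3.5,-3.5,0,0,0,0,2.4],
  [3.5,-3.5,0,0,0,0,2.4],
  [3.5,-3.3,0,0,0,0,2.4],
  [1.5,-1.5,0,0,0,0,2.4],
  [0,0,0,0,0,0,2.4],
  [0,0,0,0,0,0,2.4],
])

```text
time: 52.85
eef_pos: [613.3, -250.6, 174.2]
orientation: [0.029, 0.999, 0.005, -0.015]
ft_force: [0.3, -0.1, -2.6]
grip_width: 26.5
```

```bash
python3 want.py 636.6 -263.8 150 1.513
```

```text
d cm [ 2.33 -1.32 -2.42] rot [-0.011 -0.029  0.001] pos [ 613.3 -250.6  174.2] w 26.5 j7 2.04 F [ 0.3 -0.1 -2.6] t 52.85
```

Request:
send_rows([
  [2.1,-1.2,0,-0.011,-0.029,0,2.4],
  [0.1,0,-1,0,0,0,2.4],
  [0,0,-1,0,0,0,2.4],
  [0,0,0,0,0,0,2.4],
  [0,0,0,0,0,0,2.4],
])

```text
time: 53.48
eef_pos: [631.8, -256.7, 151.0]
orientation: [0.027, 1.0, 0.004, -0.004]
ft_force: [-0.1, -0.1, -2.3]
grip_width: 26.8
```

```bash
python3 want.py 636.6 -263.8 134 1.513
```

```text
d cm [ 0.48 -0.71 -1.7 ] rot [-0.007 -0.007 -0.003] pos [ 631.8 -256.7  151. ] w 26.8 j7 2.05 F [-0.1 -0.1 -2.3] t 53.475
```

Request:
send_rows([
  [0.45,-0.7,0,-0.007,-0.007,0,2.4],
  [0,0,-0.8,0,0,0,2.4],
  [0,0,-0.7,0,0,0,2.4],
  [0,0,0,0,0,0,2.4],
])

```text
time: 53.98
eef_pos: [636.6, -264.4, 135.5]
orientation: [0.028, 1.0, -0.0, 0.001]
ft_force: [-0.3, -0.6, -1.2]
grip_width: 26.6
```

```bash
python3 want.py 636.6 -263.8 117 1.513;python3 -c "
from h import *
p=robot.read_camera('scene'); crop(p,'b2.png',*proj(p,[636,-264,110])[0].astype(int),100,75,8)"
```

```text
d cm [ 0.    0.06 -1.85] rot [ 0.     0.001 -0.003] pos [ 636.6 -264.4  135.5] w 26.6 j7 2.06 F [-0.3 -0.6 -1.2] t 53.975
```

View pics/b2.png

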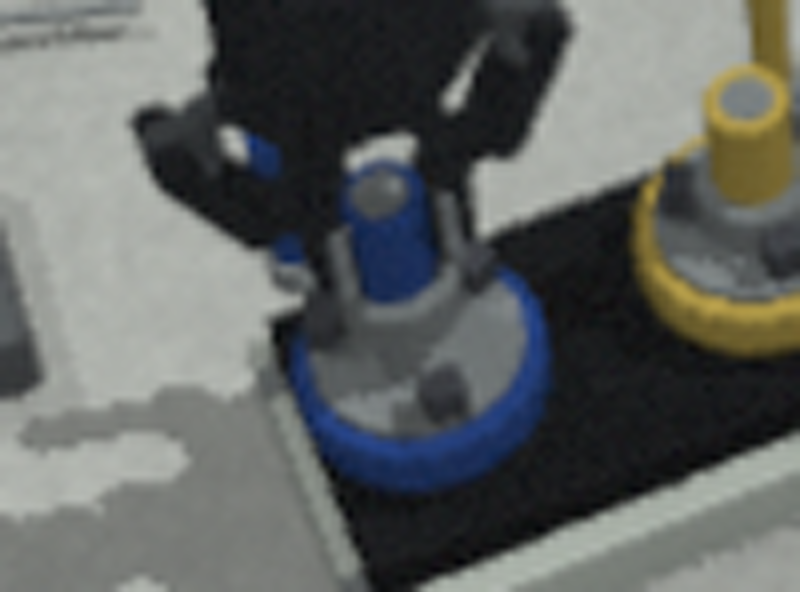

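```bash
python3 -c "
from tops import *
from scipy.optimize import least_squares
p=robot.read_camera('scene')
f=p['frame']
# specimen stem pos via silhouette with known heights
o=robot.observe()['eef_pos']; zb=o[2]-26.2
for col,c0,z0 in (('blue',o[:2],zb),('yellow',np.array([644.,-144.5]),91),('green',np.array([651,-24.5]),91)):
    # top face centre: bright gray ellipse -> use stem hull fit
    try:
        mk,ff,(ox,oy,k)=stem(p,col,c0,z0+60)
        cv2.imwrite(f'pics/m_{col}.png',np.hstack([ff[:,:,::-1],np.repeat(mk[:,:,None]*255,3,2)]))
    except Exception as e: print(e)
"
```

```text
(no output)
```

View pics/m_blue.png

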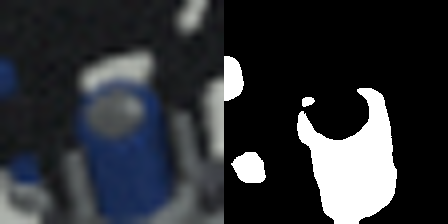

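```bash
python3 -c "
from h import *
from fit import model,s
p=robot.read_camera('scene'); f=cv2.resize(p['frame'][:,:,::-1],None,fx=8,fy=8,interpolation=cv2.INTER_CUBIC)
P=model(s.x)
def circ(c,r,z,col):
    t=np.linspace(0,6.283,60); X=np.c_[c[0]+r*np.cos(t),c[1]+r*np.sin(t),0*t+z]
    cv2.polylines(f,[((proj(p,X)+.5)*8).astype(int)],True,col,1)
o=robot.observe()['eef_pos']; z=o[2]-26.2
for k,c in (('blue',o[:2]),('yellow',np.array([644.4,-144.8])) ):
    circ(P['seat_'+k],35,91,(255,0,255))
    z=z if k=='blue' else 91
    circ(c,20,z,(0,255,0));circ(c,20,z+20,(0,255,0));circ(c,14,z+60,(0,255,0))
u=(proj(p,[640,-210,110])[0]*8).astype(int)
cv2.imwrite('pics/b3.png',f[u[1]-300:u[1]+300,u[0]-400:u[0]+400])
"
```

```text
(no output)
```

View pics/b3.png

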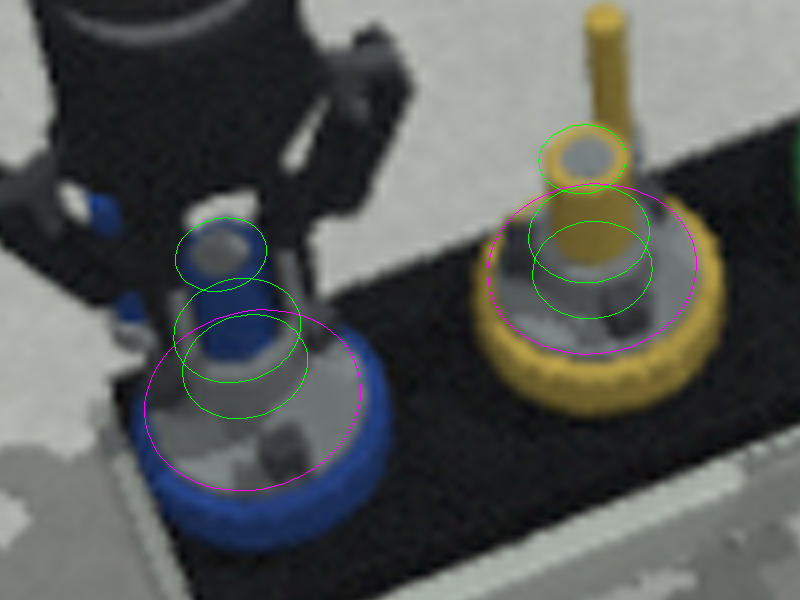

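Request:
send_rows([
  [0.04,0.2,0,0,0,0,2.4],
  [0,0,-0.3,0,0,0,2.4],
  [0,0,0,0,0,0,2.4],
])

```text
time: 54.5
eef_pos: [638.0, -262.4, 134.1]
orientation: [0.027, 1.0, -0.001, 0.002]
ft_force: [0.4, 0.8, -2.7]
grip_width: 26.7
```

```bash
python3 want.py 637 -262.4 117 1.513; python3 -c "
from h import *
from fit import model,s
p=robot.read_camera('scene'); f=cv2.resize(p['frame'][:,:,::-1],None,fx=8,fy=8,interpolation=cv2.INTER_CUBIC)
P=model(s.x)
u=(proj(p,[640,-250,110])[0]*8).astype(int)
cv2.imwrite('pics/b4.png',f[u[1]-300:u[1]+300,u[0]-400:u[0]+400])
"
```

```text
d cm [-0.1   0.   -1.71] rot [ 0.001  0.004 -0.003] pos [ 638.  -262.4  134.1] w 26.7 j7 2.06 F [ 0.4  0.8 -2.7] t 54.5
```

View pics/b4.png

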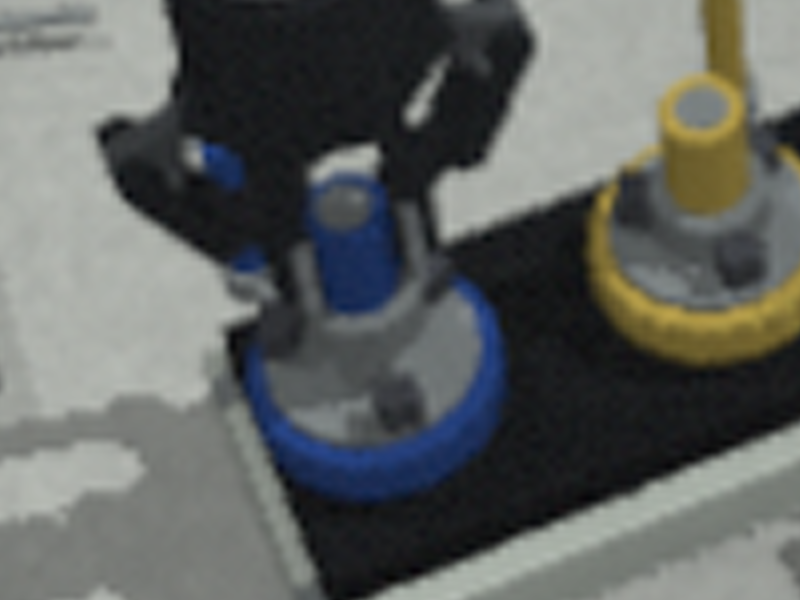

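Request:
send_rows([
  [-0.1,0,-0.3,0,0.004,0,2.4],
  [0,0,-0.5,0,0,0,2.4],
  [0,0,-0.4,0,0,0,2.4],
  [0,0,0,0,0,0,2.4],
])

```text
time: 55.05
eef_pos: [637.0, -262.4, 121.2]
orientation: [0.027, 1.0, -0.001, -0.0]
ft_force: [0.3, 1.5, -2.1]
grip_width: 26.6
```

Request:
send_rows([
  [0,0,-0.3,0,0,0,2.4],
  [0,0,-0.2,0,0,0,2.4],
  [0,0,0,0,0,0,2.4],
])

```text
time: 55.42
eef_pos: [637.3, -262.6, 117.8]
orientation: [0.027, 1.0, -0.001, 0.001]
ft_force: [0.2, 0.3, -2.7]
grip_width: 26.9
```

Request:
send_rows([
  [0,0,-0.1,0,0,0,2.4],
  [0,0,0,0,0,0,3.4],
  [0,0,0,0,0,0,4.6],
  [0,0,0,0,0,0,4.6],
  [0,0,2,0,0,0,4.6],
  [0,0,3,0,0,0,4.6],
  [-2.2,-0.6,1,0,0,0.11,4.6],
  [-2.4,-0.7,0,0,0,0.12,4.6],
  [-1.6,-0.5,0,0,0,0.12,4.6],
  [0,0,0,0,0,0,4.6],
])

```text
time: 56.68
eef_pos: [574.9, -281.6, 178.8]
orientation: [-0.152, 0.988, -0.002, 0.002]
ft_force: [0.6, 0.2, 0.4]
grip_width: 46.3
```

```bash
python3 want.py 574.8 -281.5 107 1.857;python3 -c "
from h import *
p=robot.read_camera('scene'); crop(p,'b5.png',*proj(p,[610,-260,110])[0].astype(int),100,75,8)
print(find(p,'handle_blue',(575,-281)));p=robot.read_camera('top');print(find(p,'handle_blue',(575,-281)))"
```

```text
d cm [-0.01  0.01 -7.18] rot [ 0.004  0.004 -0.02 ] pos [ 574.9 -281.6  178.8] w 46.3 j7 2.44 F [0.6 0.2 0.4] t 56.675
[ 577.2 -280.   119.9]
None
```

View pics/b5.png

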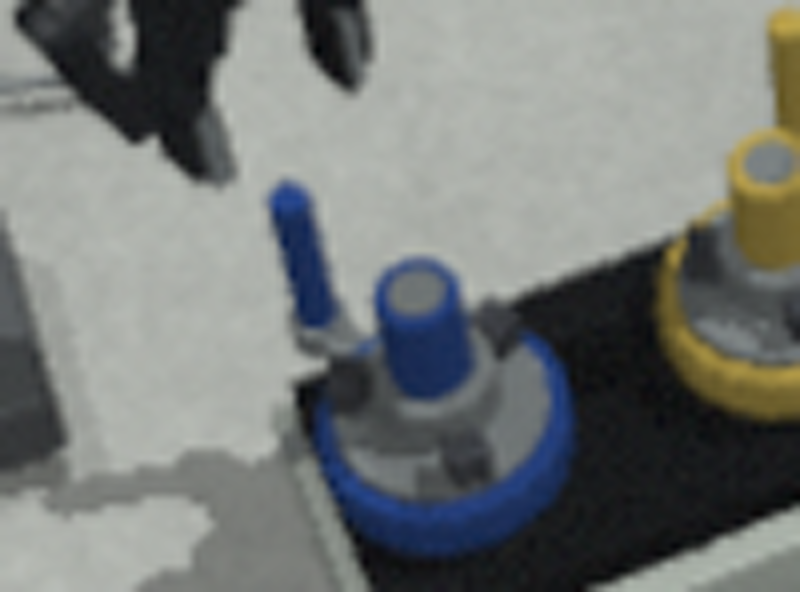

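Blue sits between its jaws. Descend over the blue pin.

Request:
send_rows([
  [0,0,-1,0.004,0.004,-0.02,4.6],
  [0,0,-2,0,0,0,4.6],
  [0,0,-2.2,0,0,0,4.6],
  [0,0,-1.3,0,0,0,4.6],
  [0,0,-0.4,0,0,0,4.6],
  [0,0,0,0,0,0,4.6],
])

```text
time: 57.62
eef_pos: [579.5, -276.8, 103.4]
orientation: [-0.144, 0.99, 0.001, -0.001]
ft_force: [-0.5, 0.2, 0.1]
grip_width: 45.9
```

```bash
python3 want.py 574.8 -281.5 107 1.857;python3 -c "
from h import *
p=robot.read_camera('scene'); crop(p,'b6.png',*proj(p,[610,-260,110])[0].astype(int),100,75,8)"
```

```text
d cm [-0.47 -0.47  0.36] rot [-0.002 -0.001 -0.002] pos [ 579.5 -276.8  103.4] w 45.9 j7 2.44 F [-0.5  0.2  0.1] t 57.625
```

View pics/b6.png

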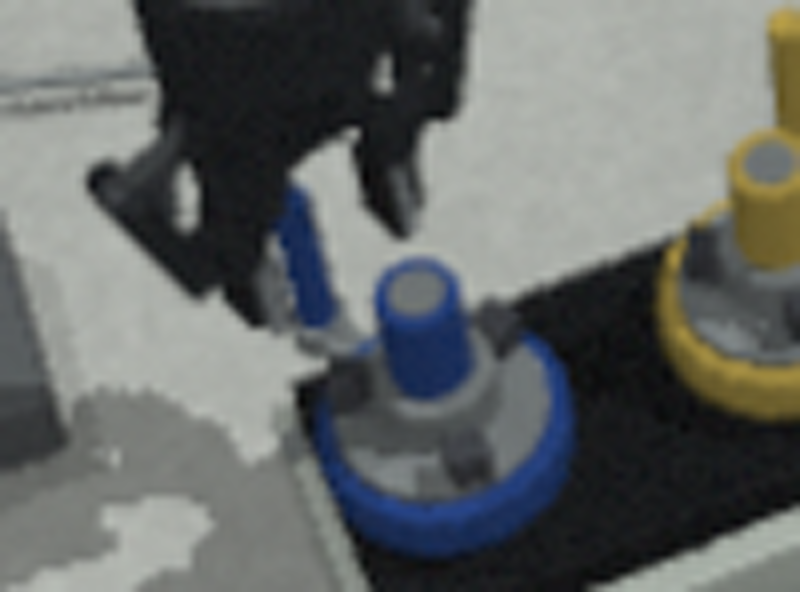

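Request:
send_rows([
  [-0.45,-0.45,0.3,0,0,0,4.6],
  [0,0,0,0,0,0,3],
  [0,0,0,0,0,0,1.2],
  [0,0,0,0,0,0,1.2],
  [0,0,0,0,0,0,1.2],
  [0,0,0,0,0,0,1.2],
  [0,0,0,0,0,0,1.2],
], squeeze=50)

```text
time: 58.55
eef_pos: [575.9, -283.0, 109.3]
orientation: [-0.143, 0.99, -0.0, 0.002]
ft_force: [0.7, 0.1, 0.1]
grip_width: 12.8
```

```bash
python3 -c "
from arc import arc; arc('blue',1.1,8,(637,-262.6))"
```

```text
a0 0.219 r 64.4 centre [ 637.  -262.6] pos [ 575.9 -283.   109.3] F [0.7 0.1 0.1] w 12.844025666608744
step 0.11 [[-0.19, 0.68], [-0.11, 0.7], [-0.03, 0.71], [0.04, 0.71], [0.12, 0.7], [0.2, 0.68], [0.27, 0.65], [0.34, 0.62]]
d cm [0.65 5.45 0.  ] rot [ 0.001  0.003 -0.846] pos [ 575.9 -283.   109.3] w 12.8 j7 2.45 F [0.7 0.1 0.1] t 58.55
```

Request:
send_rows([
  [-0.19,0.68,0,0,0,-0.108,1.2],
  [-0.11,0.7,0,0,0,-0.108,1.2],
  [-0.03,0.71,0,0,0,-0.108,1.2],
  [0.04,0.71,0,0,0,-0.108,1.2],
  [0,0,0,0,0,0,1.2],
])

```text
time: 59.18
eef_pos: [573.3, -255.4, 109.3]
orientation: [0.077, 0.997, -0.002, 0.001]
ft_force: [-1.3, 1.2, 0.3]
grip_width: 13.3
```

```bash
python3 -c "
from arc import arc; arc('blue',1.1,4,(637,-262.6))"
```

```text
a0 0.654 r 64.1 centre [ 637.  -262.6] pos [ 573.3 -255.4  109.3] F [-1.3  1.2  0.3] w 13.297800764886086
step 0.112 [[0.12, 0.71], [0.2, 0.69], [0.27, 0.66], [0.34, 0.63]]
d cm [0.93 2.68 0.  ] rot [ 0.004  0.002 -0.404] pos [ 573.3 -255.4  109.3] w 13.3 j7 2.01 F [-1.3  1.2  0.3] t 59.175
```

Request:
send_rows([
  [0.12,0.71,0,0.004,0,-0.1,1.2],
  [0.2,0.69,0,0,0,-0.1,1.2],
  [0.27,0.66,0,0,0,-0.1,1.2],
  [0.34,0.63,0,0,0,-0.1,1.2],
  [0.35,0.55,0,0,0,-0.06,1.2],
  [0.5,0.7,0,0.01,-0.02,-0.05,1.2],
  [0.6,0.9,0,0.02,-0.04,-0.05,1.2],
  [0.6,0.9,0,0.02,-0.04,-0.04,1.2],
])

```text
time: 60.18
eef_pos: [586.1, -225.8, 109.3]
orientation: [0.375, 0.926, 0.019, 0.034]
ft_force: [-6.7, -6.4, 3.9]
grip_width: 12.9
```

```bash
python3 -c "
from arc import arc; arc('blue',1.22,4,(637,-262.6))"
```

```text
a0 1.167 r 62.8 centre [ 637.  -262.6] pos [ 586.1 -225.8  109.3] F [-6.7 -6.4  3.9] w 12.921574455397948
step 0.013 [[0.05, 0.07], [0.05, 0.07], [0.05, 0.07], [0.05, 0.07]]
d cm [0.2  0.26 0.  ] rot [-0.013  0.077  0.092] pos [ 586.1 -225.8  109.3] w 12.9 j7 1.45 F [-6.7 -6.4  3.9] t 60.175
```

Request:
send_rows([
  [0.6,0.9,0,-0.01,0.06,-0.04,1.2],
  [0.6,0.9,0,0,0.01,-0.04,1.2],
  [0.7,1.0,0,0,0,-0.04,1.2],
  [0.7,1.0,0,0,0,-0.04,1.2],
])

```text
time: 60.68
eef_pos: [586.8, -223.2, 108.5]
orientation: [0.463, 0.886, -0.024, -0.006]
ft_force: [-9.4, -10.5, 0.0]
grip_width: 12.8
```

```bash
python3 -c "
from arc import arc; arc('blue',1.22,4,(637,-262.6))"
```

```text
a0 1.208 r 63.8 centre [ 637.  -262.6] pos [ 586.8 -223.2  108.5] F [ -9.4 -10.5   0. ] w 12.835649800595299
step 0.003 [[0.01, 0.02], [0.01, 0.02], [0.01, 0.02], [0.01, 0.02]]
d cm [0.05 0.06 0.  ] rot [ 0.042 -0.027  0.284] pos [ 586.8 -223.2  108.5] w 12.8 j7 1.19 F [ -9.4 -10.5   0. ] t 60.675
```

Request:
send_rows([
  [0,0,0,0.03,-0.02,0,2.5],
  [0,0,0,0,0,0.08,4.6],
  [0,0,0,0,0,0.08,4.6],
  [0,0,0,0,0,0,4.6],
])

```text
time: 61.18
eef_pos: [584.8, -228.5, 108.8]
orientation: [0.389, 0.921, -0.008, -0.003]
ft_force: [-0.1, 0.5, -0.7]
grip_width: 46.0
```

```bash
python3 -c "
from h import *
p=robot.read_camera('scene'); crop(p,'b7.png',*proj(p,[610,-230,110])[0].astype(int),100,75,8)"; python3 want.py 500 0 180 1.5
```

```text
d cm [-8.48 22.84  7.12] rot [ 0.016 -0.006  0.729] pos [ 584.8 -228.4  108.8] w 46.2 j7 1.37 F [-0.2  0.3  0.4] t 61.225
```

View pics/b7.png

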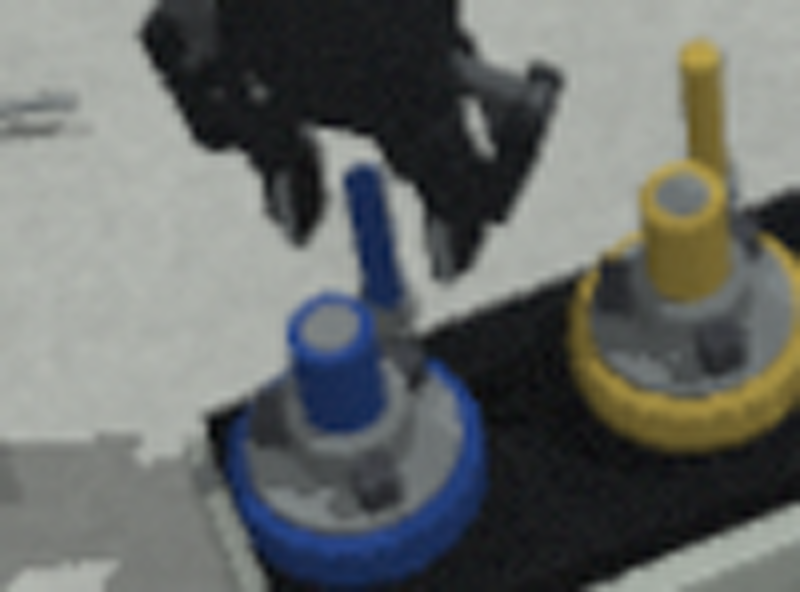

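Request:
send_rows([
  [0,0,2,0.016,-0.006,0,4.6],
  [0,0,3,0,0,0,4.6],
  [-1,1,2,0,0,0,4],
  [-2.5,4,0.5,0,0,0,4],
  [-2.5,5,0,0,0,0,4],
  [-2.5,5,0,0,0,0,4],
  [-1.5,5,0,0,0,0,4],
  [0,5,0,0,0,0,4],
  [0,5,0,0,0,0,4],
  [0,3,0,0,0,0,4],
])

```text
time: 62.48
eef_pos: [481.9, 110.2, 187.5]
orientation: [0.393, 0.919, 0.005, -0.0]
ft_force: [-0.1, -0.5, 0.1]
grip_width: 39.8
```

```bash
python3 - <<'E'
from h import *
from fit import model,s
P=model(s.x)
near={}
for k,a in (('blue',1.08),('yellow',1.08),('green',1.08)):
    th=np.pi+0.6-a+s.x[2]; near['handle_'+k]=P['seat_'+k]+65*np.array([np.cos(th),np.sin(th)]); near['specimen_'+k]=P['seat_'+k]
near['wheel_axis']=P['wheel_axis'];near['crank_pin']=P['crank_pin'];near['dish']=(417,298);near['tray']=(415,297)
acc={}
for i in range(3):
  for n in ('scene','top'):
    p=robot.read_camera(n)
    if i==0: save(p,n+'_c.png')
    for o,c in near.items():
        l=find(p,o,c)
        if l is not None: acc.setdefault(o,[]).append(l)
for o,v in acc.items():
    m=np.mean(v,0); e=''
    if 'handle' in o:
        k=o[7:]; d=m[:2]-P['seat_'+k]-[0.4,1.3]; e=0.6-((np.arctan2(d[1],d[0])-s.x[2])%(2*np.pi)-np.pi)
    print(o,len(v),m.round(1),np.std(v,0).round(1),np.round(near[o],1),e)
E
python3 want.py 590 200 180 1.5
```

```text
handle_blue 5 [ 581.8 -227.7  123. ] [1.3 2.8 1.4] [ 580.8 -230.9] 1.1091745717536772
specimen_blue 6 [ 638.7 -265.9   89. ] [1.2 1.1 1.6] [ 636.6 -264.2] 
handle_yellow 6 [ 586.7 -110.8  123.3] [1.1 1.  1.4] [ 587.8 -111.1] 1.0557394038188064
specimen_yellow 5 [ 645.6 -143.9   91.1] [2.2 1.8 1.6] [ 643.6 -144.4] 
handle_green 5 [593.6  10.6 124.7] [1.  1.4 1.6] [594.8   8.7] 1.075660550581404
specimen_green 5 [650.9 -22.6  89.5] [3.  2.2 0.7] [650.6 -24.6] 
crank_pin 6 [591.8 199.7 134.9] [2.  1.3 2.7] [590. 200.] 
dish 6 [418.  299.2   2.9] [1.4 1.5 1. ] [417 298] 
tray 6 [416.3 297.6  -2.3] [0.9 2.  1.5] [415 297] 
wheel_axis 5 [628.5 176.7 132.5] [1.1 1.2 1.4] [628.  175.9] 
d cm [10.76  9.36 -0.73] rot [-0.008  0.     0.742] pos [482.4 106.4 187.3] w 40.3 j7 0.64 F [-0.8 -0.3 -1.1] t 65.775
```

View pics/scene_c.png

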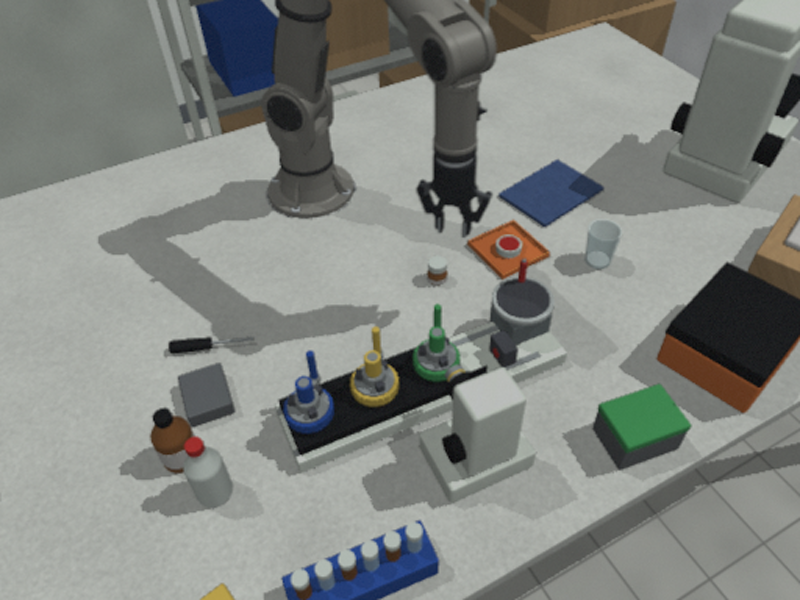

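View pics/top_c.png

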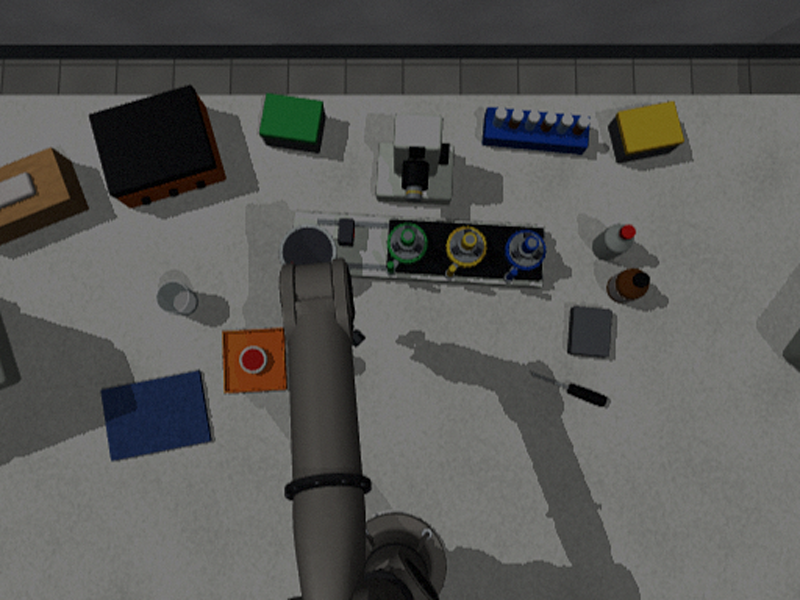

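Request:
send_rows([
  [2.5,2.5,0,0,0,0,4.6],
  [3.5,3,0,0,0,0,4.6],
  [3.5,2.8,0,0,0,0,4.6],
  [1,0.8,0,0,0,0,4.6],
  [0,0,0,0,0,0,4.6],
  [0,0,0,0,0,0,4.6],
], squeeze=40)

```text
time: 66.53
eef_pos: [589.3, 199.6, 186.4]
orientation: [0.396, 0.918, 0.003, -0.001]
ft_force: [0.8, -0.4, 0.3]
grip_width: 46.4
```

```bash
python3 want.py 590.5 200 116 0.77
```

```text
d cm [ 0.12  0.04 -7.04] rot [-0.007  0.001  0.012] pos [589.3 199.6 186.4] w 46.4 j7 0.59 F [ 0.8 -0.4  0.3] t 66.525
```

Request:
send_rows([
  [0.1,0.05,-1,-0.007,0,0,4.6],
  [0,0,-2,0,0,0,4.6],
  [0,0,-2,0,0,0,4.6],
  [0,0,-1.2,0,0,0,4.6],
  [0,0,-0.3,0,0,0,4.6],
  [0,0,0,0,0,0,4.6],
])

```text
time: 67.28
eef_pos: [588.0, 197.6, 119.3]
orientation: [0.397, 0.918, -0.0, 0.0]
ft_force: [0.6, -0.4, 0.3]
grip_width: 46.4
```

```bash
python3 want.py 590.5 200 116 0.77;python3 -c "
from h import *
p=robot.read_camera('scene'); crop(p,'c1.png',*proj(p,[600,190,130])[0].astype(int),100,75,8)"
```

```text
d cm [ 0.25  0.24 -0.33] rot [0.    0.    0.016] pos [588.  197.6 119.3] w 46.4 j7 0.61 F [ 0.6 -0.4  0.3] t 67.275
```

View pics/c1.png

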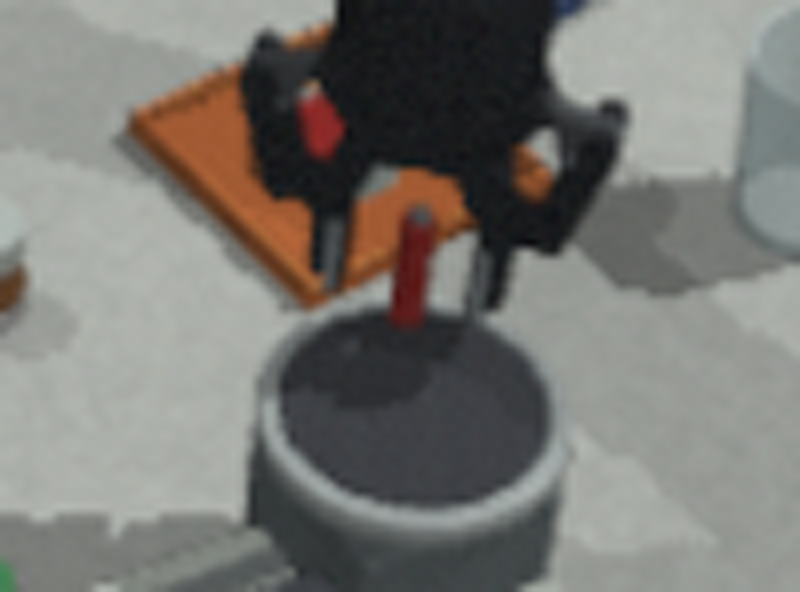

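Pin between the fingers, centred. Grip.

Request:
send_rows([
  [0.25,0.25,0,0,0,0,4],
  [0,0,0,0,0,0,1.2],
  [0,0,0,0,0,0,1.2],
  [0,0,0,0,0,0,1.2],
  [0,0,0,0,0,0,1.2],
  [0,0,0,0,0,0,1.2],
], squeeze=40)

```text
time: 68.08
eef_pos: [591.5, 200.3, 121.2]
orientation: [0.397, 0.918, 0.001, 0.001]
ft_force: [0.1, -0.1, 0.2]
grip_width: 12.9
```

```bash
cat > wheel.py <<'E'
import sys
from want import *
C=np.array([628.2,176.3])
def rows(n,st,r=45.,C=C,z=118,yaw=0.77):
    o=robot.observe(); p=o["eef_pos"][:2]-C; a=np.arctan2(p[1],p[0]); print("ang",round(a,3),"r",np.hypot(*p).round(1),"z",o["eef_pos"][2])
    A=a-st*np.arange(n+1); Q=np.c_[np.cos(A),np.sin(A)]*r; Q[0]=p
    print((np.diff(Q,axis=0)/10).round(2).tolist()); want(*o["eef_pos"][:2],z,yaw)
rows(int(sys.argv[1]),float(sys.argv[2]))
E
python3 wheel.py 9 0.3
```

```text
ang 2.562 r 43.9 z 121.16709710696027
[[0.8, 1.06], [1.15, 0.69], [1.31, 0.32], [1.34, -0.08], [1.26, -0.47], [1.06, -0.82], [0.77, -1.1], [0.41, -1.28], [0.02, -1.34]]
d cm [ 0.    0.   -0.32] rot [-0.001  0.002  0.016] pos [591.5 200.3 121.2] w 12.9 j7 0.61 F [ 0.1 -0.1  0.2] t 68.075
```

Request:
send_rows([
  [0.8,1.06,0,0,0,0,1.2],
  [1.15,0.69,0,0,0,0,1.2],
  [1.31,0.32,0,0,0,0,1.2],
  [1.34,-0.08,0,0,0,0,1.2],
  [0,0,0,0,0,0,1.2],
])

```text
time: 68.7
eef_pos: [639.8, 218.2, 121.2]
orientation: [0.398, 0.918, -0.002, 0.002]
ft_force: [0.9, -1.6, -0.8]
grip_width: 12.9
```

```bash
python3 wheel.py 9 0.35
```

```text
ang 1.3 r 43.5 z 121.22640583549911
[[1.45, -0.53], [1.1, -1.12], [0.65, -1.43], [0.12, -1.56], [-0.43, -1.51], [-0.92, -1.27], [-1.3, -0.88], [-1.52, -0.38], [-1.56, 0.16]]
d cm [ 0.    0.   -0.32] rot [0.006 0.002 0.017] pos [639.8 218.2 121.2] w 12.9 j7 0.6 F [ 0.9 -1.6 -0.8] t 68.7
```

Request:
send_rows([
  [1.35,-0.6,0,0.006,0,0,1.2],
  [1.05,-1.1,0,0,0,0,1.2],
  [0.6,-1.4,0,0,0,0,1.2],
  [0.1,-1.52,0,0,0,0,1.2],
  [-0.43,-1.48,0,0,0,0,1.2],
  [-0.92,-1.25,0,0,0,0,1.2],
  [-1.27,-0.88,0,0,0,0,1.2],
  [0,0,0,0,0,0,1.2],
])

```text
time: 69.7
eef_pos: [653.2, 136.8, 121.2]
orientation: [0.395, 0.918, 0.007, 0.009]
ft_force: [-3.5, 1.5, 3.7]
grip_width: 12.7
```

```bash
python3 wheel.py 9 0.35;python3 -c "
from h import *
p=robot.read_camera('scene'); crop(p,'c2.png',*proj(p,[640,90,100])[0].astype(int),160,120,5)"
```

```text
ang -1.006 r 46.7 z 121.22597073165828
[[-1.54, -0.45], [-1.57, -0.06], [-1.49, 0.48], [-1.24, 0.96], [-0.83, 1.33], [-0.33, 1.53], [0.22, 1.55], [0.74, 1.38], [1.17, 1.05]]
d cm [ 0.    0.   -0.32] rot [-0.006  0.022  0.012] pos [653.2 136.8 121.2] w 12.7 j7 0.74 F [-3.5  1.5  3.7] t 69.7
```

View pics/c2.png

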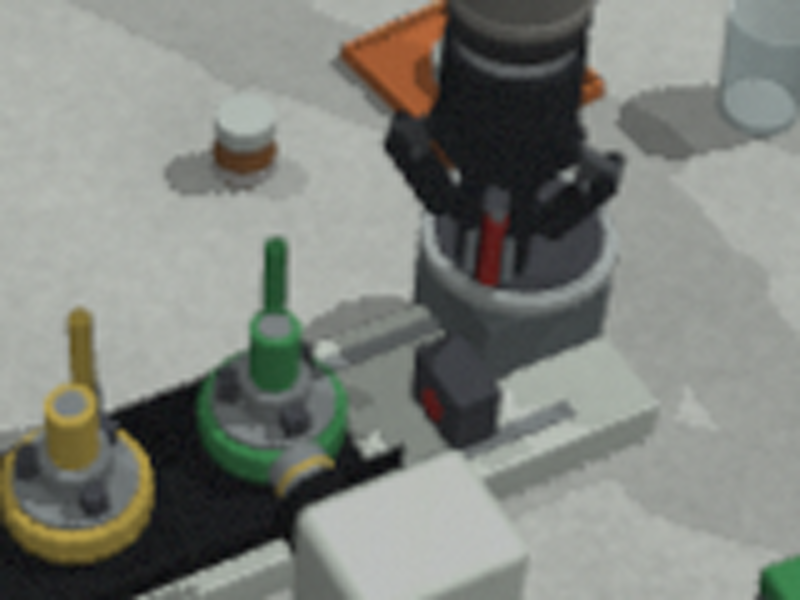

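```bash
sed -i 's/628.2,176.3/628.6,174.6/' wheel.py; python3 wheel.py 9 0.36
```

```text
ang -0.979 r 45.0 z 121.21064708856161
[[-1.48, -0.65], [-1.61, -0.08], [-1.54, 0.49], [-1.27, 1.0], [-0.83, 1.38], [-0.29, 1.58], [0.28, 1.59], [0.82, 1.38], [1.26, 1.01]]
d cm [ 0.    0.   -0.32] rot [-0.006  0.022  0.011] pos [653.7 137.3 121.2] w 13.0 j7 0.74 F [-2.6  0.7  1.8] t 69.75
```

Request:
send_rows([
  [-1.48,-0.65,0,-0.006,0.022,0,1.2],
  [-1.61,-0.08,0,0,0,0,1.2],
  [-1.54,0.49,0,0,0,0,1.2],
  [-1.27,1.0,0,0,0,0,1.2],
  [-0.83,1.38,0,0,0,0,1.2],
  [-0.29,1.58,0,0,0,0,1.2],
  [0.28,1.59,0,0,0,0,1.2],
  [0.82,1.38,0,0,0,0,1.2],
  [0,0,0,0,0,0,1.2],
])

```text
time: 70.88
eef_pos: [593.8, 203.3, 121.2]
orientation: [0.396, 0.918, -0.004, 0.003]
ft_force: [4.0, -1.5, -3.1]
grip_width: 13.1
```

```bash
python3 wheel.py 9 0.36
```

```text
ang 2.452 r 45.2 z 121.22061593223653
[[1.24, 1.03], [1.52, 0.54], [1.61, -0.03], [1.5, -0.6], [1.19, -1.08], [0.73, -1.43], [0.18, -1.6], [-0.4, -1.56], [-0.92, -1.32]]
d cm [ 0.    0.   -0.32] rot [0.009 0.004 0.013] pos [593.8 203.3 121.2] w 13.1 j7 0.6 F [ 4.  -1.5 -3.1] t 70.875
```

Request:
send_rows([
  [1.24,1.03,0,0.009,0.004,0,1.2],
  [1.52,0.54,0,0,0,0,1.2],
  [1.61,-0.03,0,0,0,0,1.2],
  [1.5,-0.6,0,0,0,0,1.2],
  [1.19,-1.08,0,0,0,0,1.2],
  [0.73,-1.43,0,0,0,0,1.2],
  [0.18,-1.6,0,0,0,0,1.2],
  [-0.4,-1.56,0,0,0,0,1.2],
  [0,0,0,0,0,0,1.2],
])

```text
time: 72.0
eef_pos: [672.3, 164.4, 121.2]
orientation: [0.391, 0.92, 0.007, -0.0]
ft_force: [-4.4, -1.2, 3.9]
grip_width: 12.5
```

```bash
python3 wheel.py 9 0.36
```

```text
ang -0.229 r 44.9 z 121.18659837066525
[[-0.63, -1.48], [-1.12, -1.16], [-1.46, -0.69], [-1.61, -0.13], [-1.55, 0.44], [-1.29, 0.96], [-0.87, 1.35], [-0.34, 1.57], [0.24, 1.59]]
d cm [ 0.    0.   -0.32] rot [-0.013  0.005  0.003] pos [672.3 164.4 121.2] w 12.5 j7 0.71 F [-4.4 -1.2  3.9] t 72.0
```

Request:
send_rows([
  [-0.63,-1.48,0,-0.013,0.005,0,1.2],
  [-1.12,-1.16,0,0,0,0,1.2],
  [-1.46,-0.69,0,0,0,0,1.2],
  [-1.61,-0.13,0,0,0,0,1.2],
  [-1.55,0.44,0,0,0,0,1.2],
  [-1.29,0.96,0,0,0,0,1.2],
  [-0.87,1.35,0,0,0,0,1.2],
  [-0.34,1.57,0,0,0,0,1.2],
  [0,0,0,0,0,0,1.2],
])

```text
time: 73.12
eef_pos: [583.5, 173.1, 121.2]
orientation: [0.391, 0.92, 0.001, 0.004]
ft_force: [2.0, 1.9, -1.5]
grip_width: 12.7
```

```bash
python3 wheel.py 9 0.3;python3 -c "
from h import *
p=robot.read_camera('scene'); crop(p,'c3.png',*proj(p,[640,90,100])[0].astype(int),160,120,5)"
```

```text
ang -3.107 r 45.1 z 121.19414749139801
[[0.17, 1.34], [0.54, 1.23], [0.88, 1.01], [1.14, 0.71], [1.3, 0.34], [1.34, -0.06], [1.27, -0.45], [1.07, -0.81], [0.79, -1.09]]
d cm [ 0.    0.   -0.32] rot [0.002 0.008 0.003] pos [583.5 173.1 121.2] w 12.7 j7 0.65 F [ 2.   1.9 -1.5] t 73.125
```

View pics/c3.png

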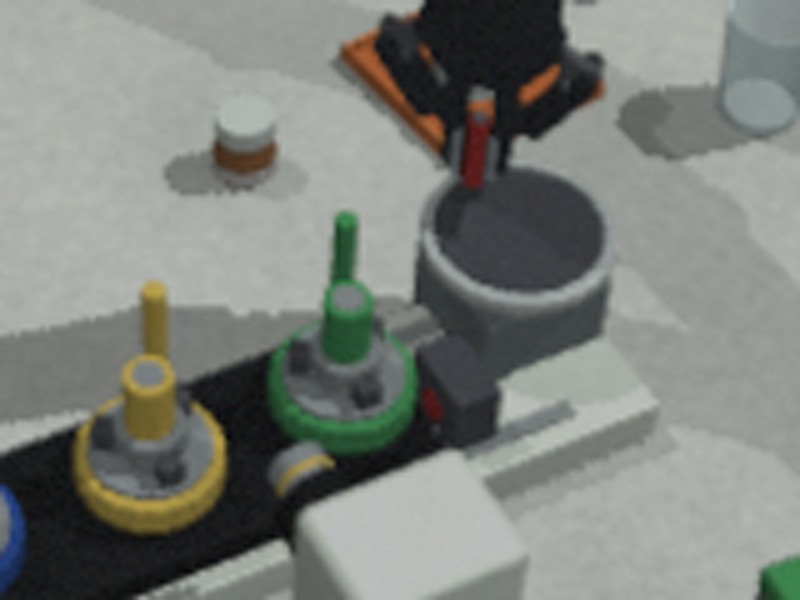

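Request:
send_rows([
  [0.17,1.34,0,0.002,0.008,0,1.2],
  [0.54,1.23,0,0,0,0,1.2],
  [0.88,1.01,0,0,0,0,1.2],
  [1.14,0.71,0,0,0,0,1.2],
  [1.2,0.3,0,0,0,0,1.2],
  [0,0,0,0,0,0,1.2],
])

```text
time: 73.92
eef_pos: [625.2, 219.6, 121.2]
orientation: [0.392, 0.92, -0.002, -0.0]
ft_force: [1.1, 0.1, -1.6]
grip_width: 13.1
```

```bash
python3 wheel.py 5 0.2
```

```text
ang 1.647 r 45.1 z 121.18831145025555
[[0.9, -0.03], [0.88, -0.2], [0.82, -0.37], [0.73, -0.52], [0.61, -0.66]]
d cm [ 0.    0.   -0.32] rot [ 0.003 -0.002  0.005] pos [625.2 219.6 121.2] w 13.1 j7 0.6 F [ 1.1  0.1 -1.6] t 73.925
```

Turned ≈13.45 rad; about 0.7 left.

Request:
send_rows([
  [0.9,-0.03,0,0,0,0,1.2],
  [0.88,-0.2,0,0,0,0,1.2],
  [0.82,-0.37,0,0,0,0,1.2],
  [0.5,-0.4,0,0,0,0,1.2],
])

```text
time: 74.42
eef_pos: [630.6, 219.7, 121.0]
orientation: [0.387, 0.921, -0.008, -0.03]
ft_force: [-10.1, 1.3, 4.8]
grip_width: 12.9
```

```bash
python3 wheel.py 5 0.2
```

```text
ang 1.527 r 45.1 z 120.97174607989223
[[0.89, -0.14], [0.85, -0.3], [0.77, -0.46], [0.66, -0.61], [0.53, -0.73]]
d cm [ 0.   0.  -0.3] rot [-0.009 -0.061 -0.005] pos [630.6 219.7 121. ] w 12.9 j7 0.63 F [-10.1   1.3   4.8] t 74.425
```

Request:
send_rows([
  [0.6,0,0,-0.009,-0.06,0,1.2],
  [0.8,0,0,0,-0.01,0,1.2],
  [0.8,0,0,0,0,0,1.2],
])

```text
time: 74.8
eef_pos: [631.2, 219.6, 120.9]
orientation: [0.387, 0.922, -0.009, -0.018]
ft_force: [-18.3, -3.7, 10.7]
grip_width: 12.8
```

```bash
python3 wheel.py 5 0.2;python3 -c "
from h import *
p=robot.read_camera('scene'); crop(p,'c4.png',*proj(p,[660,80,60])[0].astype(int),100,75,8)
from fit import model,s
for n in ('scene','top'):
  p=robot.read_camera(n)
  for k in ('green','yellow','blue'):
    u=model(s.x)['seat_'+k]+75*np.array([.058,.998]); print(n,k,u.round(1),find(p,'seat_'+k,u),find(p,'specimen_'+k,u))"
```

```text
ang 1.514 r 45.1 z 120.94911106872229
[[0.89, -0.15], [0.84, -0.31], [0.76, -0.48], [0.65, -0.62], [0.52, -0.73]]
d cm [ 0.    0.   -0.29] rot [ 0.002 -0.04  -0.007] pos [631.2 219.6 120.9] w 12.8 j7 0.62 F [-18.3  -3.7  10.7] t 74.8
scene green [654.9  50.2] [654.5  45.   89.2] [652.8  46.8  89.6]
scene yellow [647.9 -69.6] [647.5 -69.6  92.2] [650.9 -69.8  91.7]
scene blue [ 640.9 -189.4] [ 641.2 -192.2   91.2] [ 641.8 -192.7   88.2]
top green [654.9  50.2] [657.2  46.7  91.4] [660.2  56.1  87.3]
top yellow [647.9 -69.6] [650.1 -71.1  93.2] [649.1 -70.4  92.4]
top blue [ 640.9 -189.4] [ 638.6 -189.9   90.1] [ 641.7 -194.1   88.6]
```

View pics/c4.png

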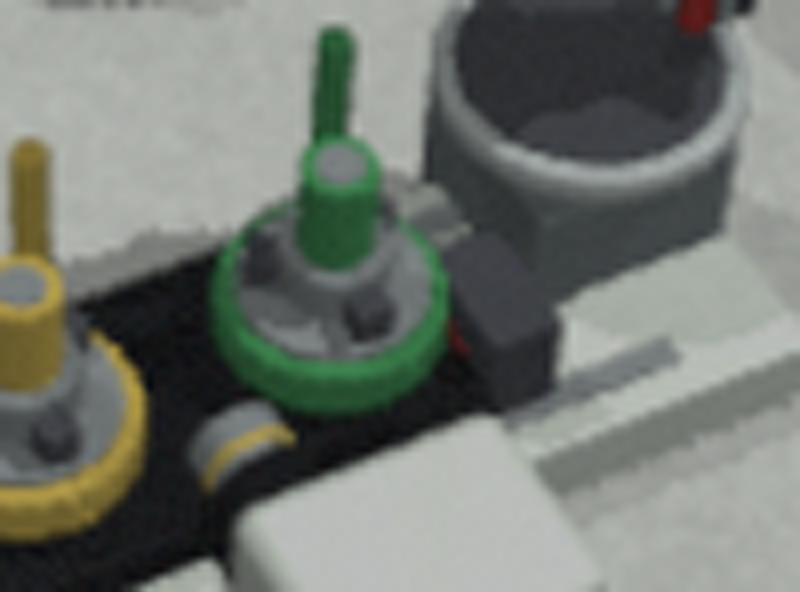

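Request:
send_rows([
  [0.1,0,0,0,-0.04,0,1.2],
  [0,0,0,0,0,0,3],
  [0,0,0,0,0,0,4.4],
  [0,0,1.5,0,0,0,4.4],
  [0,0,3,0,0,0,4.4],
  [0,0,3,0,0,0,4.4],
  [-3,0,1,0,0,0,4.4],
  [-5,0,0,0,0,0,4.4],
  [-5,1,0,0,0,0,4.4],
  [0,0,0,0,0,0,4.4],
])

```text
time: 76.8
eef_pos: [503.2, 231.3, 214.6]
orientation: [0.387, 0.922, 0.003, 0.003]
ft_force: [-0.3, -0.4, -0.1]
grip_width: 44.2
```

Run:
```python
from h import *
from fit import model,s
P=model(s.x); D=np.array([.058,.998])*73
near={}
for k in ('blue','yellow','green'):
    th=np.pi+0.6-1.08+s.x[2]; c=P['seat_'+k]+D; near['handle_'+k]=c+65*np.array([np.cos(th),np.sin(th)]); near['specimen_'+k]=c; near['seat_'+k]=c
near['crank_pin']=(631,220)
near['dish']=(417,298);near['tray']=(415,297)
acc={}
for i in range(3):
  for n in ('scene','top'):
    p=robot.read_camera(n)
    if i==0: save(p,n+'_e.png')
    for o,c in near.items():
        l=find(p,o,c)
        if l is not None: acc.setdefault(o,[]).append(l)
for k in ('blue','yellow','green'):
    d=np.mean(acc['handle_'+k],0)[:2]-P['seat_'+k]-D-[0.4,0.8]; print(k,'a',0.6-((np.arctan2(d[1],d[0])-s.x[2])%(2*np.pi)-np.pi))
for o,v in acc.items(): print(o,len(v),np.mean(v,0).round(1),np.round(near[o],1))
print(robot.observe()["eef_pos"],robot.observe()["time"])
p=robot.read_camera('scene');crop(p,'e2.png',*proj(p,[650,-20,100])[0].astype(int),160,120,5)
```

```text
blue a 1.0877747086838592
yellow a 1.042220707817552
green a 1.0840729935544737
handle_blue 6 [ 585.2 -156.5  124.8] [ 585. -158.]
specimen_blue 6 [ 643.  -193.5   89.4] [ 640.8 -191.4]
seat_blue 6 [ 640.9 -191.2   90.1] [ 640.8 -191.4]
handle_yellow 6 [591.1 -39.6 124.3] [592.  -38.3]
specimen_yellow 6 [648.8 -71.9  92.3] [647.8 -71.6]
seat_yellow 6 [648.5 -72.4  91.7] [647.8 -71.6]
handle_green 6 [600.   82.3 124.3] [599.   81.5]
specimen_green 6 [656.1  48.9  88.9] [654.8  48.2]
seat_green 6 [655.2  48.2  90.3] [654.8  48.2]
crank_pin 6 [630.4 222.5 133. ] [631 220]
dish 3 [416.1 298.9   2.2] [417 298]
tray 6 [416.8 296.6  -2.3] [415 297]
[506.70772406 229.06677362 213.8629302 ] 80.7
```

View pics/e2.png

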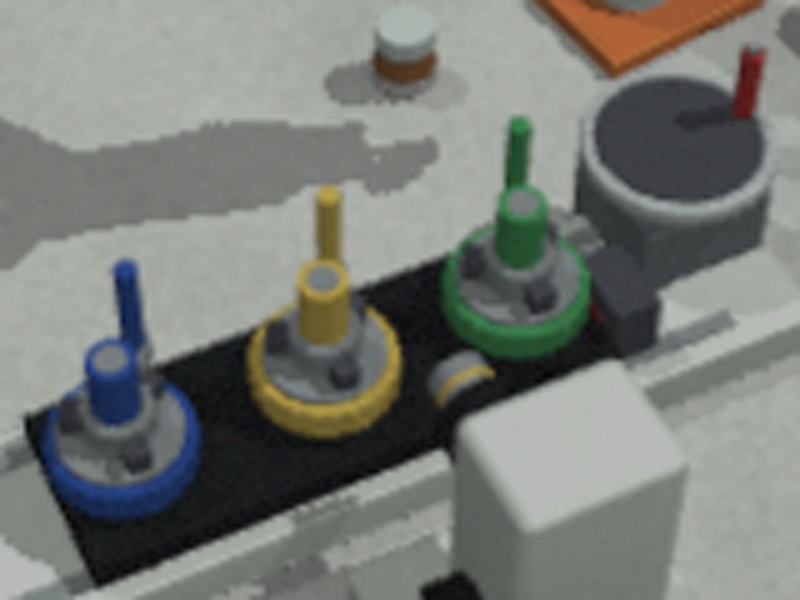

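View pics/top_e.png

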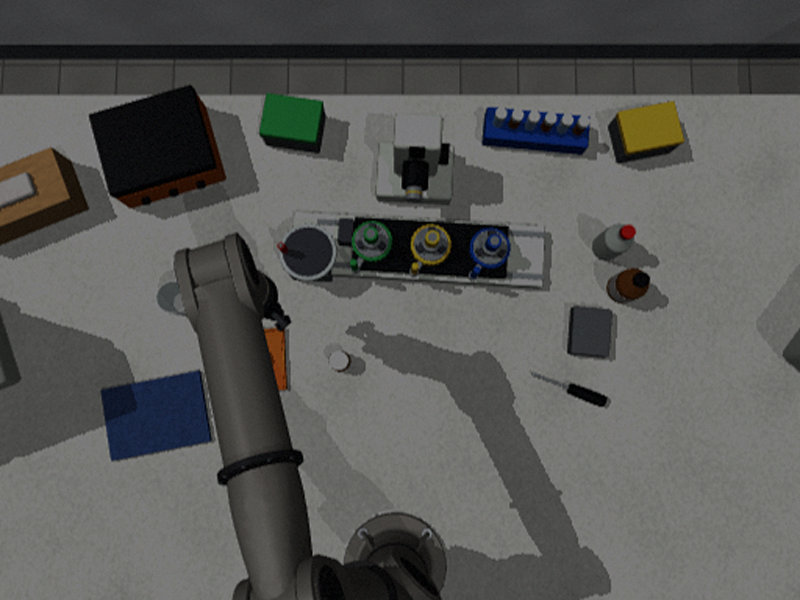

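```bash
python3 -c "
from workcell import robot
print(robot.close_job())"
```

```text
the job is handed in; nothing more can be done
None
```

I finished the job and handed it in at about 81 s of the 210 s limit; no verdict was reported. All three specimens were present.

**What I did:** I moved the dish from the slide to the orange tray. I stood the green, yellow and blue specimens in the chucks of their own colour and swung each handle until it went stiff. I then wound the handwheel clockwise about 13.6 rad, until it pushed back hard, and backed the arm clear.

**Last checks from the cameras:**
- **Dish:** it lies within about 3 mm of the tray's centre.
- **Specimens:** all three stand between their jaws. The network position for each was within about 3 mm of its seat, which is no finer than that reading's error.
- **Sleeves:** after letting go they read about 1.09 (blue), 1.04 (yellow) and 1.08 rad (green), against the expected 1.08.
- **Deck:** it looks flush against the stop block, and the wheel resisted at about 18 N.

**What did not fully agree:**
- **Yellow sleeve:** its reading is a little low. I pushed it to about 1.19 rad, with up to about 16 N at the tool, so I took the difference as measurement noise.
- **Grip force:** I could not measure the 12 N grip directly.
- **Deck travel:** the wheel turns and the cameras both give about 72–73 mm rather than 75. I took this to mean the deck did not start at zero, and relied on the hard stop and the picture.

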